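# Put away the washed analyser parts

## Robot

A 6-joint arm with a two-finger parallel gripper is mounted at the origin on the work surface. World frame = base frame: x ahead of the robot, y to its left, z up, the work surface at z = 0. Lengths are in mm, angles in rad, forces in N, time in s.
With the tool pointing down it reaches from about 400 to 925 mm from the base axis. Payload 3.4 kg.
Tool frame: the origin (TCP) lies on the centre line of the jaws, within the pads' length; the fingertips stand 22 mm ahead of it and the grasp point (between the pads) lies 3 mm ahead of it; z points along the fingers, y is the line along which they close (so a half turn about z gives the same grasp; the last joint's range is limited). The gripper opens to 85 mm and grips with 20 to 120 N. Pads are 22 mm wide; open, the fingers measure 114 mm over their backs; the gripper's body (76 mm by 85 mm) begins 54 mm behind the grasp point. The pads swing forward as they close: fully open they stand 13 mm farther back than shut.
Start: joints at [-1.226, 0.307, 1.506, -0, 1.328, -0.073], TCP at [233.284, -525.557, 253.305] pointing down, gripper open.
Joint ranges: [-3.12, 3.12], [-1.05, 2.28], [0.14, 2.33], [-1.42, 4.57], [0.1, 2.73], [-2.68, 2.68]. Speed limits (rad/s): [2.57, 2.57, 3.14, 3.14, 3.14, 3.14].

## Interface

Orientations are given as [roll, pitch, yaw] about the fixed x, y, z axes, in that order (R = Rz(yaw) Ry(pitch) Rx(roll)).
In Python, from station import r, read_camera, order gives the robot as it stands.
- The arm moves only by the tool move_arm, never from a script. Its argument "plan" is a list of rows, each an object with "gripper": the opening, from 0 (shut) to 1 (fully open); "linear": the shift along the tool's x, y, z each as a share of 0.025 m, from -1 to 1, a list of three; "dr": the turn, a rotation vector about the tool's x, y, z each as a share of 0.5 rad, from -1 to 1, a list of three. A call has 1 to 10 rows; each row shifts and turns the commanded pose from where the row before left it, along the tool's axes as they then stand; what a row does not reach is not made up. A row lasts 1/10 s, in which the tool goes at most 50 mm and 8.59 degrees, less where a joint would pass 70% of its speed; a pose out of reach is approached as far as the arm can. A call with a number of a shift or a turn outside -1 to 1 is refused whole. A call with a gripper value outside its range is refused whole. The fingers move at their own pace and stop on an object; "squeeze" is the grip in N (left out, the last holds). Time passes only in rows, so rows that do not move let the fingers close. It gives the time, the measured TCP pose, the force, the opening and the grip force at its end, in the units of the state.
- r.read_state(): the state, without advancing time (a new reading comes with each control period).
- read_camera(name): name is "side" or "top" or "wrist"; returns a dict with "color" (480x640x3 uint8, blue, green, red), "vertical_fov" (degrees; the focal length in pixels is half the picture's height over the tangent of half this angle, whatever the lens; pixels are square), "cx", "cy" (the principal point, pixels), "k1" (the pictures are not rectified: a ray, as slopes to the right and down, at radius r is drawn at 1 + k1 r^2 times it, then the intrinsics apply), "R" (3x3) and "t" (3): a world point X has camera coordinates R X + t; the wrist camera has in their place "tool_from_camera" (4x4, takes a point from camera to tool coordinates, whose origin is the TCP and whose axes are the flange's). Camera axes: x right, y down, z forward; pixel columns grow to the right and rows downward; lengths in mm; the calibration is good to about 2 mm. A picture is of the moment at which its call begins: read the wrist's pose just before it. There is no depth.
- order.close_job(): hands the job in; it is judged then, once.
The state is a dict: "t": time; "joint_positions": joint angles; "qd": joint speeds; "joint_efforts": joint torques, N m; "tool_pos": TCP position; "tool_rot": TCP orientation; "wrist_force": force on the tool from outside, world axes, zero at the start; "ft_torque": the same for the moment, N m; "grip_width": finger opening in mm; "grip_force": force on a finger pad.
Only numpy, scipy, OpenCV 4.12 (cv2) and the standard library are available. Lean on these libraries where they do the work, as an engineer would, in place of code of your own. Each camera call takes 0.05 s, during which the arm holds its last target. There are 200 camera calls.

## Task

Put the washed analyser parts away: feel for the one empty pocket of the covered grey tray by pressing lightly on its flaps (never hard), and seat the blue cartridge in it, upright, fully home and let go. Stack all the yellow bars on the metal drying plate in a crosswise tower, two to a layer, the first two on the dark strips, the next two across them with the same spacing, any further ones lengthways again as a third layer (an odd bar lies there alone). Only when all that is done, switch on the blower by pushing its lever fully over to the far side, away from the robot; leave the other things on the bench where they are.

Things in the scene. Friction and masses are not known exactly. Their poses are not given: they have to be found in the camera images.
- tray: Fixed grey tray, 104 (its x) x 268 (its y) x 42 mm high, four covered pockets in a row along y. Origin: centre of its underside. Pockets: 80 (x) x 52 (y) mm, 34 deep (floor 8 mm above the bench), 12 mm walls. Three hide a pack; all look alike, and which one is empty changes. Each is closed by two white leaves that meet on its middle line and hinge down on its long sides (along x).
- pocket0 (a point): Middle of pocket 0's mouth, level with the tray's top (42 mm up), tray y = -96 mm; axes as the tray's. Two sprung leaves, 78 x 25 mm, close it: over an empty pocket under 1 N swings them right down, and they spring back; over a full one they give 1 or 2 mm, then stop hard.
- pocket1 (a point): Middle of pocket 1's mouth, level with the tray's top (42 mm up), tray y = -32 mm; axes as the tray's. Two sprung leaves, 78 x 25 mm, close it: over an empty pocket under 1 N swings them right down, and they spring back; over a full one they give 1 or 2 mm, then stop hard.
- pocket2 (a point): Middle of pocket 2's mouth, level with the tray's top (42 mm up), tray y = +32 mm; axes as the tray's. Two sprung leaves, 78 x 25 mm, close it: over an empty pocket under 1 N swings them right down, and they spring back; over a full one they give 1 or 2 mm, then stop hard.
- pocket3 (a point): Middle of pocket 3's mouth, level with the tray's top (42 mm up), tray y = +96 mm; axes as the tray's. Two sprung leaves, 78 x 25 mm, close it: over an empty pocket under 1 N swings them right down, and they spring back; over a full one they give 1 or 2 mm, then stop hard.
- cartridge: Loose reagent cartridge, about 250 g: blue body 74 (x) x 42 (y) x 37 mm high, white grip fin 50 (x) x 16 (y) x 36 mm high on top (73 in all). Stands on the bench. Origin: centre of its underside; z up. Goes into a pocket with its x along the tray's x, either way round; 3 mm clearance at each end, 2.5 each side with the leaves hanging. Fully home, its body stands 3 mm above the tray's top.
- mat: Fixed black drain mat, 280 (x) x 210 (y) x 4 mm, on which the bars lie at the start. Origin: centre of its underside.
- bar0: Loose yellow divider bar with two black bands, 110 (its x) x 20 x 20 mm, square in section, 45 g; any long face may be up. Origin: the centre of the bar. Four to six of the bars are there; those absent give None.
- bar1: Loose yellow divider bar with two black bands, 110 (its x) x 20 x 20 mm, square in section, 45 g; any long face may be up. Origin: the centre of the bar. Four to six of the bars are there; those absent give None.
- bar2: Loose yellow divider bar with two black bands, 110 (its x) x 20 x 20 mm, square in section, 45 g; any long face may be up. Origin: the centre of the bar. Four to six of the bars are there; those absent give None.
- bar3: Loose yellow divider bar with two black bands, 110 (its x) x 20 x 20 mm, square in section, 45 g; any long face may be up. Origin: the centre of the bar. Four to six of the bars are there; those absent give None.
- bar4: Loose yellow divider bar with two black bands, 110 (its x) x 20 x 20 mm, square in section, 45 g; any long face may be up. Origin: the centre of the bar. Four to six of the bars are there; those absent give None.
- bar5: Loose yellow divider bar with two black bands, 110 (its x) x 20 x 20 mm, square in section, 45 g; any long face may be up. Origin: the centre of the bar. Four to six of the bars are there; those absent give None.
- plate_top (a point): Centre of the top face of the fixed bare-metal drying plate (170 x 170 x 12 mm, top 12 mm above the bench); z up. Two dark strips on it, 130 x 22 mm, run along its x, centred at y = +33 and -33 mm: places for the first two bars.
- blower_lever (a joint): Angle of the small toggle lever on top of the white blower box beside the plate, rad: 0 = off, leaning towards the robot's side (the blower's -x); 1.0 = on, fully over to the blower's +x side. It takes only a light push near the tip, and stays where it is left. The blower's top is 60 mm above the bench.
- blower_lever_tip (a point): Tip of that red lever (it moves with the lever, 55 mm long).
- blower: Fixed white blower box, 140 (x) x 130 (y) x 60 mm high, with a round black grille on its -x face; it spans x = -40 to +100 mm from its origin, which is at bench height. Its +x is the way the lever is pushed. The lever's pivot is above the origin.
- timer: Bystander: grey timer 70 x 90 x 22 mm. Origin under its centre.
- dish: Bystander: clear covered dish, 72 mm across, 16 mm high. Origin under its centre.
- reagent_jar: Bystander: small amber jar, 52 mm across, 55 mm high. Origin under its centre.

How it is judged:
By the outcome, as a careful person would: the job done as asked, in the order asked, and still so for the second after the job is handed in, with the robot touching nothing.
Of bar0, bar1, bar2, bar3, bar4, bar5 only 4 to 6 are there at a start; the rules pass over those that are not, and their reading is None.
At some moment in a run one of cartridge may be knocked a few centimetres aside while the robot is not near it.
Once in a run the grip may slacken for a moment while it holds something.
It also fails if it takes over 210 s, if anything falls off the work surface, if the arm or the gripper's body presses on something with over 40 N, if the wrist force passes 120 N, or if a joint passes its speed limit or range.

## Working session

There is one attempt and no reset: what is moved stays moved. The work goes in short steps, Python scripts to look and compute and a tool call to move; the robot and the scene stay as the last step left them, time stands still between calls to the robot, and variables do not carry over. Pictures are saved under pics/ and viewed, at most 14 in all, crops included, and the job is handed in when it is done.

Besides the shell and the picture viewer there is one more tool, called by a JSON object that holds its "fn" and its "kwargs". move_arm: Moves the arm, as the interface text tells. Its arguments: {"type":"object","properties":{"plan":{"type":"array","items":{"type":"object","properties":{"gripper":{"type":"number"},"linear":{"type":"array","items":{"type":"number","minimum":-1,"maximum":1}},"dr":{"type":"array","items":{"type":"number","minimum":-1,"maximum":1}}}}},"squeeze":{"type":"number"}},"required":["plan"]}

```bash
ls; mkdir -p pics; python3 - <<'E'
from station import r, read_camera, order
import cv2,json
s=r.read_state();print({k:s[k] for k in('t','tool_pos','tool_rot','wrist_force','grip_width')})
for n in('top','side'):
    c=read_camera(n);cv2.imwrite(f'pics/{n}0.png',c['color']);print(n,{k:(v.tolist() if hasattr(v,'tolist') else v) for k,v in c.items() if k!='color'})
E
```

```text
pics
{'t': 0.0, 'tool_pos': array([ 233.03367413, -524.91524342,  252.38177742]), 'tool_rot': array([-3.13950779e+00, -1.31092181e-04,  4.17772712e-01]), 'wrist_force': array([ 0.29781813, -0.11790773,  0.17611707]), 'grip_width': 85.49282223597746}
top {'vertical_fov': 42.624222101340514, 'cx': 313.18351226303565, 'cy': 244.96595008494438, 'k1': -0.15344983863406372, 'R': [[0.025462790961136617, -0.9996516295070585, -0.006947366432828659], [-0.9826919784394353, -0.023754000876286853, -0.18371778072129433], [0.18348875111912905, 0.011505088711170406, -0.9829544807093005]], 't': [45.31425508275228, 581.9118006266267, 1475.2726446069994]}
side {'vertical_fov': 56.17953225847313, 'cx': 326.12090286563074, 'cy': 237.08829067333392, 'k1': -0.03930744977900301, 'R': [[-0.9503768755912337, -0.31108447666189704, -0.003200425196526289], [-0.23418419360707288, 0.7221395452493694, -0.650901098978669], [0.20479638133045697, -0.6178518637723993, -0.7591557920657146]], 't': [533.2921489839173, 183.10659152835615, 897.5886801186377]}
```

View pics/top0.png

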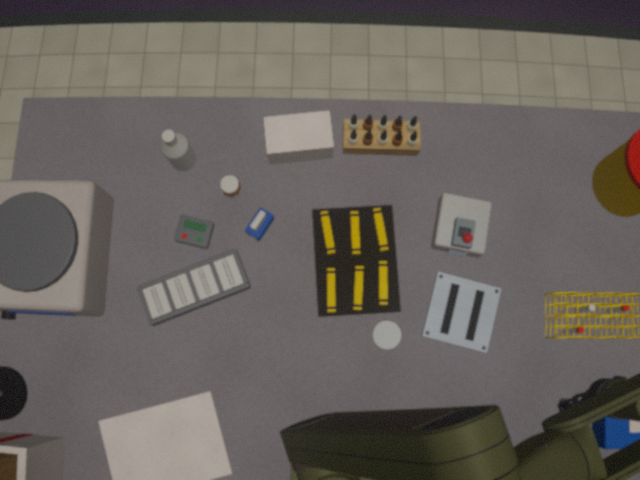

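View pics/side0.png

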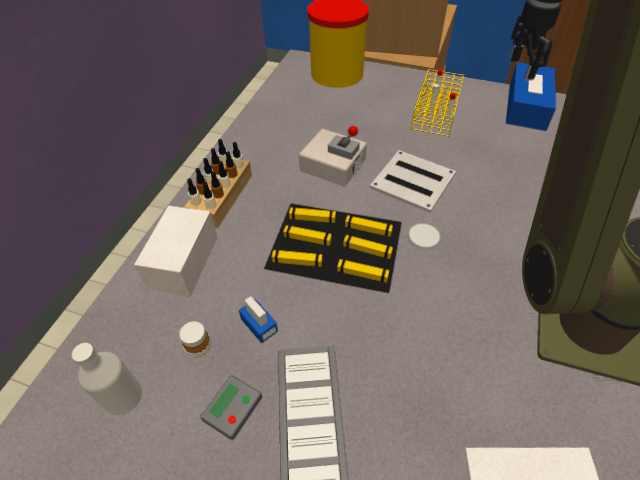

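The top view shows six bars on the mat (315-400, 205-315), the plate at (462,312) with strips, the blower with its red lever tip at (467,237), the tray at (194,286) and the cartridge at (260,223).

```bash
cat > h.py <<'E'
from station import r, read_camera, order
import cv2, numpy as np
from scipy.spatial.transform import Rotation as Ro
def cam(n):
    s=r.read_state(); c=read_camera(n)
    if n=='wrist':
        T=np.array(c['tool_from_camera']); Rt=Ro.from_euler('xyz',s['tool_rot']).as_matrix()
        Rwc=Rt@T[:3,:3]; C=Rt@T[:3,3]+s['tool_pos']; c['R']=Rwc.T; c['t']=-Rwc.T@C
    c['R']=np.array(c['R']); c['t']=np.array(c['t']); c['C']=-c['R'].T@c['t']
    c['f']=240/np.tan(np.radians(c['vertical_fov'])/2); c['s']=s
    return c
def ray(c,p):
    p=np.atleast_2d(np.asarray(p,float)); d=(p-[c['cx'],c['cy']])/c['f']; u=d.copy()
    for _ in range(30): u=d/(1+c['k1']*(u**2).sum(1,keepdims=True))
    w=np.c_[u,np.ones(len(u))]@c['R']
    return w
def onz(c,p,z):
    w=ray(c,p); return c['C']+w*((z-c['C'][2])/w[:,2])[:,None]
def proj(c,X):
    X=np.atleast_2d(X)@c['R'].T+c['t']; u=X[:,:2]/X[:,2:]
    return u*(1+c['k1']*(u**2).sum(1,keepdims=True))*c['f']+[c['cx'],c['cy']]
def tri(c1,p1,c2,p2):
    A=[];b=[]
    for c,p in((c1,p1),(c2,p2)):
        w=ray(c,p)[0]; w/=np.linalg.norm(w); P=np.eye(3)-np.outer(w,w); A.append(P); b.append(P@c['C'])
    return np.linalg.lstsq(np.vstack(A),np.hstack(b),rcond=None)[0]
def mask(c,col):
    h=cv2.cvtColor(c['color'],cv2.COLOR_BGR2HSV)
    lo,hi={'y':((20,150,90),(32,255,255)),'b':((105,140,50),(125,255,255)),'r':((0,160,90),(6,255,255)),'k':((0,0,0),(180,90,45)),'w':((0,0,165),(180,50,255))}[col]
    return cv2.inRange(h,lo,hi)
def blobs(m,amin,box=None):
    if box: z=np.zeros_like(m); x0,y0,x1,y1=box; z[y0:y1,x0:x1]=m[y0:y1,x0:x1]; m=z
    return [k for k in cv2.findContours(m,cv2.RETR_EXTERNAL,cv2.CHAIN_APPROX_NONE)[0] if cv2.contourArea(k)>=amin]
def rect(c,k,z):
    "min-area rect of a contour cast onto plane z: centre, long, short, yaw of long side"
    X=onz(c,k[:,0,:],z)[:,:2].astype(np.float32); b=cv2.boxPoints(cv2.minAreaRect(X))
    e=[b[1]-b[0],b[2]-b[1]]; e.sort(key=np.linalg.norm); l=e[1]
    a=np.arctan2(l[1],l[0]); a=(a+np.pi/2)%np.pi-np.pi/2
    return b.mean(0).round(1),round(float(np.linalg.norm(l)),1),round(float(np.linalg.norm(e[0])),1),round(float(a),3)
E
python3 - <<'E'
from h import *
c=cam('top');s=cam('side')
print('C',c['C'],s['C'])
print('yellow')
for k in blobs(cv2.morphologyEx(mask(c,'y')|(0*mask(c,'y')),cv2.MORPH_CLOSE,np.ones((7,7))),50,(300,200,410,320)): print(rect(c,k,24),cv2.contourArea(k))
print('blue')
for k in blobs(mask(c,'b'),30,(230,190,300,250)): print(rect(c,k,37))
for n,C,B in(('top',c,(230,190,300,250)),('side',s,(220,270,300,350))):
    h=cv2.cvtColor(C['color'],cv2.COLOR_BGR2HSV); 
    for k in blobs(mask(C,'w'),15,B): print(n,'fin',rect(C,k,73),cv2.minAreaRect(k))
print('red')
q=[]
for C,B in((c,(440,220,490,250)),(s,(335,115,370,145))):
    k=max(blobs(mask(C,'r'),3,B),key=cv2.contourArea);m=cv2.moments(k);q.append([m['m10']/m['m00'],m['m01']/m['m00']])
print(q,tri(c,q[0],s,q[1]))
print('strips')
for C,B in((c,(430,270,500,350)),(s,(375,145,455,210))):
    for k in blobs(mask(C,'k'),40,B): print(rect(C,k,12))
print('plate,blower,tray')
g=cv2.cvtColor(c['color'],cv2.COLOR_BGR2HSV)
for B,z in(((415,265,510,355),12),((430,185,500,250),60),((145,245,250,320),42)):
    m=cv2.inRange(g,(0,0,150),(180,45,255))
    for k in blobs(m,60,B): print(rect(c,k,z))
print('px tray',g[290,194],g[318,170],g[230,460],g[300,500-20])
E
```

```text
C [ 299.99029611   42.14805971 1557.34821561] [365.8862822  588.24723725 802.30068869]
yellow
(array([474.2,  13.9], dtype=float32), 113.3, 22.6, 0.02) 367.5
(array([481. , -55.5], dtype=float32), 113.9, 24.6, -0.033) 381.0
(array([ 496.1, -117.6], dtype=float32), 111.6, 25.2, 0.008) 391.5
(array([622.8, -45.5], dtype=float32), 114.9, 24.4, 0.062) 369.0
(array([621.5,  24.7], dtype=float32), 114.9, 24.2, 0.191) 351.0
(array([ 633.1, -109.6], dtype=float32), 114.5, 25.0, 0.183) 363.0
blue
(array([636.3, 197.3], dtype=float32), 68.2, 39.0, -0.572)
side fin (array([638.2, 199.8], dtype=float32), 49.5, 15.9, -0.552) ((254.5309600830078, 306.035400390625), (23.141733169555664, 8.278343200683594), 48.8140754699707)
red
[[467.22222222222223, 237.19806763285024], [352.63709677419354, 130.50806451612902]] [ 593.10629593 -307.62583773  131.72455199]
strips
(array([ 433.2, -289. ], dtype=float32), 124.3, 16.0, -0.238)
(array([ 417.6, -353.6], dtype=float32), 124.5, 15.5, -0.238)
plate,blower,tray
(array([ 426.6, -319.7], dtype=float32), 163.1, 162.3, -0.237)
(array([ 651.3, -287.2], dtype=float32), 123.8, 57.9, -0.193)
(array([428.6, 460.5], dtype=float32), 72.4, 19.9, 0.378)
(array([439.2, 434.1], dtype=float32), 73.1, 21.1, 0.447)
(array([458.6, 388.7], dtype=float32), 73.7, 48.2, 0.4)
(array([483.7, 329.6], dtype=float32), 73.9, 48.8, 0.389)
(array([509. , 270.8], dtype=float32), 74.4, 49.3, 0.402)
px tray [  8  10 101] [ 0  8 68] [60  7 70] [ 0  0 58]
```

```bash
cat > plan.py <<'E'
import sys
from h import *
def plan(p0,y0,p1,y1,step=24.,nmin=1):
    d=np.subtract(p1,p0); dy=(y1-y0)
    n=max(nmin,int(np.ceil(np.linalg.norm(d)/step)),int(np.ceil(abs(dy)/0.145)))
    M=sum(np.array([[np.cos(a),np.sin(a),0],[np.sin(a),-np.cos(a),0],[0,0,-1]]) for a in y0+dy/n*np.arange(n))
    v=np.linalg.solve(M,d)/25
    print(n,'rows lin',v.round(3).tolist(),'dr z',round(-dy/n/.5,3))
if __name__=='__main__':
    # waypoints: x,y,z,yaw ; z is of the TCP
    s=r.read_state(); p=s['tool_pos'];y=s['tool_rot'][2]
    print('t',round(s['t'],2),'at',p.round(1),s['tool_rot'].round(3),'F',s['wrist_force'].round(1),'w',round(s['grip_width'],1),'g',s['grip_force'])
    for w in sys.argv[1:]:
        q=[float(v) for v in w.split(',')]; t=q[3]
        t=y+(t-y+np.pi)%(2*np.pi)-np.pi
        plan(p,y,q[:3],t); p=q[:3]; y=t
E
python3 plan.py 470,-330,300,0.4 560,-50,330,0 509,271,100,0.398
python3 -c "
from h import *
c=cam('wrist');print(c['tool_from_camera'],c['f'],c['k1'])"
```

```text
t 0.2 at [ 233.2 -525.2  252.7] [-3.14  -0.     0.418] F [-0.3 -0.5  0.3] w 85.4 g 0.0
13 rows lin [0.908, -0.261, -0.145] dr z 0.003
13 rows lin [0.458, -0.788, -0.092] dr z 0.062
17 rows lin [0.023, -0.769, 0.541] dr z -0.047
[[-3.17208252e-04 -9.61366698e-01 -2.75270723e-01  6.90279780e+01]
 [ 9.99999939e-01 -2.63953595e-04 -2.30507755e-04 -1.31928591e-01]
 [ 1.48943782e-04 -2.75270779e-01  9.61366723e-01 -1.19830625e+02]
 [ 0.00000000e+00  0.00000000e+00  0.00000000e+00  1.00000000e+00]] 339.55187269026646 0.0191232298602311
```

{"fn": "move_arm", "kwargs": {"plan": [{"linear":[0.9,-0.26,-0.15],"dr":[0,0,0],"gripper":0},{"linear":[0.9,-0.26,-0.15],"dr":[0,0,0],"gripper":0},{"linear":[0.9,-0.26,-0.15],"dr":[0,0,0],"gripper":0},{"linear":[0.9,-0.26,-0.15],"dr":[0,0,0],"gripper":0},{"linear":[0.9,-0.26,-0.15],"dr":[0,0,0],"gripper":0},{"linear":[0.9,-0.26,-0.15],"dr":[0,0,0],"gripper":0},{"linear":[0.9,-0.26,-0.15],"dr":[0,0,0],"gripper":0},{"linear":[0.9,-0.26,-0.15],"dr":[0,0,0],"gripper":0},{"linear":[0.9,-0.26,-0.15],"dr":[0,0,0],"gripper":0},{"linear":[0.9,-0.26,-0.15],"dr":[0,0,0],"gripper":0}]}}

```text
t: 1.25
tool_pos: [413.2, -374.1, 290.9]
tool_rot: [-3.141, 0.0, 0.418]
wrist_force: [1.3, 0.0, -0.1]
grip_width: -0.1
grip_force: 0.0
```

{"fn": "move_arm", "kwargs": {"plan": [{"linear":[0.9,-0.26,-0.15],"dr":[0,0,0],"gripper":0},{"linear":[0.9,-0.26,-0.15],"dr":[0,0,0],"gripper":0},{"linear":[0.9,-0.26,-0.15],"dr":[0,0,0],"gripper":0},{"linear":[0,0,0],"dr":[0,0,0],"gripper":0},{"linear":[0,0,0],"dr":[0,0,0],"gripper":0}]}}

```text
t: 1.75
tool_pos: [466.3, -329.5, 301.9]
tool_rot: [-3.142, 0.001, 0.419]
wrist_force: [0.6, 0.3, -0.3]
grip_width: 0.2
grip_force: 0.0
```

```bash
python3 - <<'E'
from h import *
c=cam('wrist');cv2.imwrite('pics/w1.png',c['color'])
for k in blobs(mask(c,'k'),300): print(rect(c,k,12))
for k in blobs(mask(c,'r'),20): 
    m=cv2.moments(k);p=[m['m10']/m['m00'],m['m01']/m['m00']]
    t=cam('top'); print('tip',p,tri(c,p,t,[467.2,237.2]))
E
python3 plan.py 560,-50,330,0 509,271,100,0.398
```

```text
(array([ 218.7, -436.5], dtype=float32), 968.1, 326.4, -1.152)
(array([ 418.7, -352. ], dtype=float32), 127.3, 19.6, -0.243)
(array([ 434.5, -288. ], dtype=float32), 127.3, 19.7, -0.243)
(array([514.2, -58.2], dtype=float32), 204.3, 191.0, -1.487)
tip [633.9877112135176, 388.85407066052227] [ 535.00820673 -230.51487238  468.8602063 ]
tip [363.42113179169013, 67.5517954502726] [ 592.88409756 -306.77892444  134.60072405]
t 1.9 at [ 465.5 -330.1  301.7] [-3.141e+00  1.000e-03  4.170e-01] F [-0.3  0.1  0.8] w 0.1 g 0.0
13 rows lin [0.479, -0.781, -0.087] dr z 0.064
17 rows lin [0.023, -0.769, 0.541] dr z -0.047
```

View pics/w1.png

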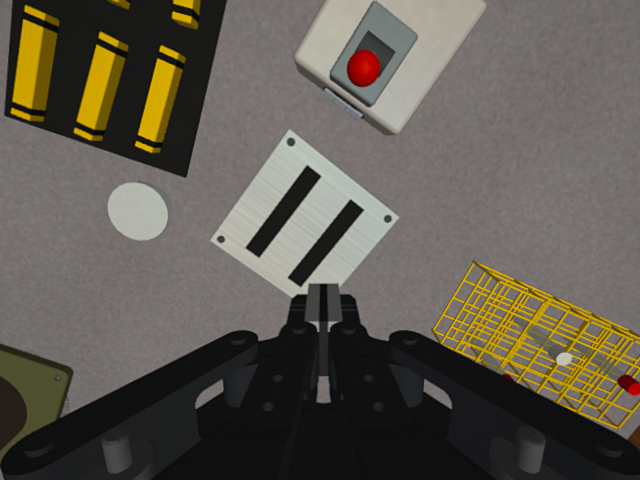

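The wrist view shows both plate strips (283,211) and (326,244) clearly, with the lever ball at (363,67). Next comes a look over the mat.

{"fn": "move_arm", "kwargs": {"plan": [{"linear":[0.48,-0.78,-0.08],"dr":[0,0,0.064],"gripper":0},{"linear":[0.48,-0.78,-0.08],"dr":[0,0,0.064],"gripper":0},{"linear":[0.48,-0.78,-0.08],"dr":[0,0,0.064],"gripper":0},{"linear":[0.48,-0.78,-0.08],"dr":[0,0,0.064],"gripper":0},{"linear":[0.48,-0.78,-0.08],"dr":[0,0,0.064],"gripper":0},{"linear":[0.48,-0.78,-0.08],"dr":[0,0,0.064],"gripper":0},{"linear":[0.48,-0.78,-0.08],"dr":[0,0,0.064],"gripper":0},{"linear":[0.48,-0.78,-0.08],"dr":[0,0,0.064],"gripper":0},{"linear":[0.48,-0.78,-0.08],"dr":[0,0,0.064],"gripper":0},{"linear":[0.48,-0.78,-0.08],"dr":[0,0,0.064],"gripper":0}]}}

```text
t: 2.9
tool_pos: [528.5, -110.5, 322.1]
tool_rot: [3.141, 0.0, 0.095]
wrist_force: [0.0, -1.3, -0.3]
grip_width: -0.2
grip_force: 0.0
```

{"fn": "move_arm", "kwargs": {"plan": [{"linear":[0.48,-0.78,-0.08],"dr":[0,0,0.064],"gripper":0},{"linear":[0.48,-0.78,-0.08],"dr":[0,0,0.064],"gripper":0},{"linear":[0.48,-0.78,-0.08],"dr":[0,0,0.064],"gripper":0},{"linear":[0,0,0],"dr":[0,0,0],"gripper":0},{"linear":[0,0,0],"dr":[0,0,0],"gripper":0}]}}

```text
t: 3.4
tool_pos: [560.6, -50.4, 327.8]
tool_rot: [3.141, 0.001, 0.002]
wrist_force: [0.5, -0.9, 0.2]
grip_width: -0.0
grip_force: 0.0
```

```bash
python3 - <<'E'
from h import *
c=cam('wrist');cv2.imwrite('pics/w2.png',c['color'])
for k in blobs(cv2.morphologyEx(mask(c,'y'),cv2.MORPH_CLOSE,np.ones((9,9))),500): print(rect(c,k,24),cv2.boundingRect(k))
E
python3 plan.py 505,270,120,0.398 509,271,85,0.398
```

```text
(array([476.4,  12.2], dtype=float32), 113.3, 22.9, 0.033) (264, 222, 23, 82)
(array([494.5, -55.6], dtype=float32), 90.7, 21.1, -0.032) (318, 217, 19, 67)
(array([ 496.9, -116.5], dtype=float32), 112.4, 22.2, 0.018) (365, 207, 19, 83)
(array([622.7, -45.2], dtype=float32), 110.2, 21.0, 0.058) (307, 100, 23, 96)
(array([622.2,  23.8], dtype=float32), 110.0, 23.2, 0.193) (241, 100, 40, 97)
(array([ 633.1, -109. ], dtype=float32), 110.2, 21.8, 0.186) (357, 90, 30, 98)
t 3.45 at [560.3 -50.7 327.8] [3.141e+00 1.000e-03 2.000e-03] F [-0.8 -0.4 -0.2] w 0.0 g 0.0
17 rows lin [0.013, -0.771, 0.489] dr z -0.047
2 rows lin [0.081, 0.013, 0.7] dr z -0.0
```

View pics/w2.png

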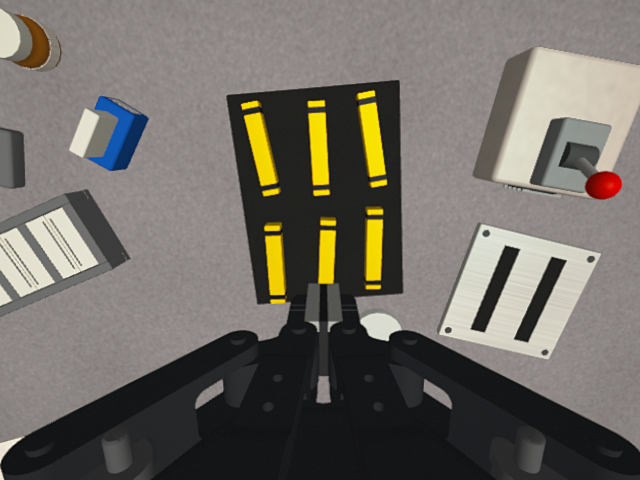

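The picture shows all six bars clearly. Now I go to pocket 0.

{"fn": "move_arm", "kwargs": {"plan": [{"linear":[0.02,-0.77,0.49],"dr":[0,0,-0.047],"gripper":0},{"linear":[0.02,-0.77,0.49],"dr":[0,0,-0.047],"gripper":0},{"linear":[0.02,-0.77,0.49],"dr":[0,0,-0.047],"gripper":0},{"linear":[0.02,-0.77,0.49],"dr":[0,0,-0.047],"gripper":0},{"linear":[0.02,-0.77,0.49],"dr":[0,0,-0.047],"gripper":0},{"linear":[0.02,-0.77,0.49],"dr":[0,0,-0.047],"gripper":0},{"linear":[0.02,-0.77,0.49],"dr":[0,0,-0.047],"gripper":0},{"linear":[0.02,-0.77,0.49],"dr":[0,0,-0.047],"gripper":0},{"linear":[0.02,-0.77,0.49],"dr":[0,0,-0.047],"gripper":0},{"linear":[0.02,-0.77,0.49],"dr":[0,0,-0.047],"gripper":0}]}}

```text
t: 4.45
tool_pos: [545.0, 140.9, 205.1]
tool_rot: [3.141, 0.0, 0.236]
wrist_force: [0.4, 0.2, 0.4]
grip_width: -0.2
grip_force: 0.0
```

{"fn": "move_arm", "kwargs": {"plan": [{"linear":[0.02,-0.77,0.49],"dr":[0,0,-0.047],"gripper":0},{"linear":[0.02,-0.77,0.49],"dr":[0,0,-0.047],"gripper":0},{"linear":[0.02,-0.77,0.49],"dr":[0,0,-0.047],"gripper":0},{"linear":[0.02,-0.77,0.49],"dr":[0,0,-0.047],"gripper":0},{"linear":[0.02,-0.77,0.49],"dr":[0,0,-0.047],"gripper":0},{"linear":[0.02,-0.77,0.49],"dr":[0,0,-0.047],"gripper":0},{"linear":[0.02,-0.77,0.49],"dr":[0,0,-0.047],"gripper":0},{"linear":[0,0,0],"dr":[0,0,0],"gripper":0},{"linear":[0,0,0],"dr":[0,0,0],"gripper":0}]}}

```text
t: 5.35
tool_pos: [507.9, 270.0, 119.7]
tool_rot: [3.141, 0.001, 0.401]
wrist_force: [0.5, -0.4, 0.4]
grip_width: 0.0
grip_force: 0.0
```

```bash
python3 plan.py 509,271,70,0.398; python3 - <<'E'
from h import *
c=cam('wrist');cv2.imwrite('pics/w3.png',c['color'])
m=mask(c,'w')
for k in blobs(m,300): print(rect(c,k,42),cv2.boundingRect(k))
E
```

```text
t 5.35 at [507.9 270.  119.7] [3.141e+00 1.000e-03 4.010e-01] F [ 0.5 -0.4  0.4] w 0.0 g 0.0
3 rows lin [0.018, -0.006, 0.663] dr z 0.002
(array([419.9, 442.2], dtype=float32), 50.4, 11.9, 0.154) (0, 242, 21, 75)
(array([489.5, 317.9], dtype=float32), 76.1, 25.1, 0.402) (214, 196, 49, 119)
(array([479.4, 341.9], dtype=float32), 76.0, 24.8, 0.401) (169, 196, 54, 119)
(array([514.6, 259.4], dtype=float32), 76.8, 25.1, 0.402) (323, 195, 44, 120)
(array([504.4, 283.5], dtype=float32), 76.8, 24.8, 0.399) (279, 195, 43, 120)
(array([464.7, 376.5], dtype=float32), 77.1, 24.9, 0.401) (104, 195, 60, 121)
(array([454.6, 400.4], dtype=float32), 76.9, 24.9, 0.4) (58, 195, 65, 121)
(array([439.6, 435.1], dtype=float32), 77.1, 24.7, 0.399) (0, 195, 63, 122)
(array([650.7, 182.5], dtype=float32), 56.2, 16.4, -0.547) (526, 38, 113, 95)
```

View pics/w3.png

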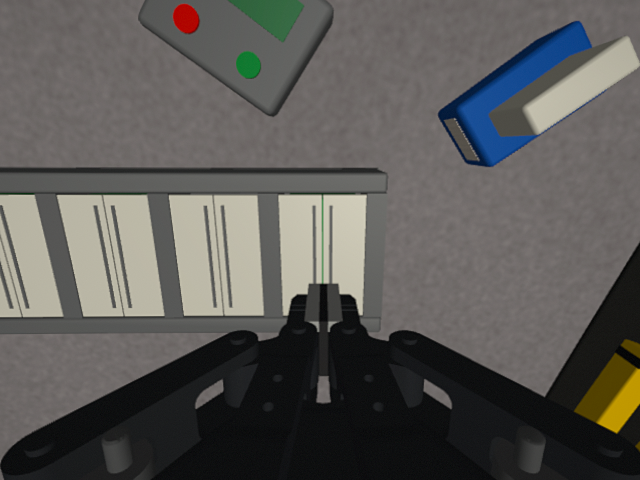

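The tray is sharp here; the pocket 0 centre is (509.5, 271.5) with yaw 0.40. I press gently.

{"fn": "move_arm", "kwargs": {"plan": [{"linear":[0.02,-0.02,0.9],"dr":[0,0,0],"gripper":0},{"linear":[0.02,-0.02,0.9],"dr":[0,0,0],"gripper":0},{"linear":[0.02,-0.02,0.36],"dr":[0,0,0],"gripper":0},{"linear":[0,0,0],"dr":[0,0,0],"gripper":0},{"linear":[0,0,0],"dr":[0,0,0],"gripper":0}]}}

```text
t: 5.9
tool_pos: [509.5, 272.8, 66.5]
tool_rot: [3.141, -0.001, 0.401]
wrist_force: [0.7, 0.1, -0.4]
grip_width: 0.0
grip_force: 0.0
```

{"fn": "move_arm", "kwargs": {"plan": [{"linear":[0,0,0.04],"gripper":0},{"linear":[0,0,0],"gripper":0}]}}

```text
invalid input at $.plan[0]: expected keys gripper, linear, dr
```

{"fn": "move_arm", "kwargs": {"plan": [{"linear":[0,0,0.04],"gripper":0},{"linear":[0,0,0],"gripper":0}]}}

```text
invalid input at $.plan[0]: expected keys gripper, linear, dr
```

{"fn": "move_arm", "kwargs": {"plan": [{"linear":[0,0.04,0.06],"dr":[0,0,0],"gripper":0},{"linear":[0,0,0],"dr":[0,0,0],"gripper":0}]}}

```text
t: 6.1
tool_pos: [509.8, 272.3, 65.2]
tool_rot: [3.142, -0.002, 0.401]
wrist_force: [0.0, -0.2, -0.5]
grip_width: -0.2
grip_force: 0.0
```

{"fn": "move_arm", "kwargs": {"plan": [{"linear":[0,0,0.04],"dr":[0,0,0],"gripper":0},{"linear":[0,0,0],"dr":[0,0,0],"gripper":0}]}}

```text
t: 6.3
tool_pos: [509.2, 272.3, 63.6]
tool_rot: [-3.142, -0.0, 0.401]
wrist_force: [-0.3, 0.0, 0.9]
grip_width: 0.1
grip_force: 0.2
```

{"fn": "move_arm", "kwargs": {"plan": [{"linear":[0,0,0.04],"dr":[0,0,0],"gripper":0},{"linear":[0,0,0],"dr":[0,0,0],"gripper":0}]}}

```text
t: 6.5
tool_pos: [509.2, 272.4, 63.1]
tool_rot: [3.142, -0.001, 0.402]
wrist_force: [-0.4, -0.8, 6.2]
grip_width: 0.1
grip_force: 2.9
```

Pocket 0 is full: it stops with 6 N at about 1 mm. I feel the others by the same small steps.

{"fn": "move_arm", "kwargs": {"plan": [{"linear":[0,0,-0.28],"dr":[0,0,0],"gripper":0},{"linear":[0,-0.86,0],"dr":[0,0,0],"gripper":0},{"linear":[0,-0.85,0],"dr":[0,0,0],"gripper":0},{"linear":[0,-0.85,0],"dr":[0,0,0],"gripper":0},{"linear":[0,0,0],"dr":[0,0,0],"gripper":0},{"linear":[0,0,0.24],"dr":[0,0,0],"gripper":0},{"linear":[0,0,0],"dr":[0,0,0],"gripper":0},{"linear":[0,0,0.02],"dr":[0,0,0],"gripper":0},{"linear":[0,0,0.02],"dr":[0,0,0],"gripper":0},{"linear":[0,0,0],"dr":[0,0,0],"gripper":0}]}}

```text
t: 7.5
tool_pos: [484.3, 330.5, 62.2]
tool_rot: [3.141, 0.0, 0.401]
wrist_force: [-0.2, -0.3, 1.2]
grip_width: -0.4
grip_force: 0.2
```

{"fn": "move_arm", "kwargs": {"plan": [{"linear":[0,0,-0.28],"dr":[0,0,0],"gripper":0},{"linear":[0,-0.86,0],"dr":[0,0,0],"gripper":0},{"linear":[0,-0.85,0],"dr":[0,0,0],"gripper":0},{"linear":[0,-0.85,0],"dr":[0,0,0],"gripper":0},{"linear":[0,0,0],"dr":[0,0,0],"gripper":0},{"linear":[0,0,0.24],"dr":[0,0,0],"gripper":0},{"linear":[0,0,0],"dr":[0,0,0],"gripper":0},{"linear":[0,0,0.02],"dr":[0,0,0],"gripper":0},{"linear":[0,0,0.02],"dr":[0,0,0],"gripper":0},{"linear":[0,0,0],"dr":[0,0,0],"gripper":0}]}}

```text
t: 8.5
tool_pos: [459.5, 389.6, 63.1]
tool_rot: [-3.141, -0.0, 0.4]
wrist_force: [-1.6, 0.8, 6.0]
grip_width: 0.0
grip_force: 3.1
```

{"fn": "move_arm", "kwargs": {"plan": [{"linear":[0,0,-0.28],"dr":[0,0,0],"gripper":0},{"linear":[0,-0.86,0],"dr":[0,0,0],"gripper":0},{"linear":[0,-0.85,0],"dr":[0,0,0],"gripper":0},{"linear":[0,-0.85,0],"dr":[0,0,0],"gripper":0},{"linear":[0,0,0],"dr":[0,0,0],"gripper":0},{"linear":[0,0,0.24],"dr":[0,0,0],"gripper":0},{"linear":[0,0,0],"dr":[0,0,0],"gripper":0},{"linear":[0,0,0.02],"dr":[0,0,0],"gripper":0},{"linear":[0,0,0.02],"dr":[0,0,0],"gripper":0},{"linear":[0,0,0],"dr":[0,0,0],"gripper":0}]}}

```text
t: 9.5
tool_pos: [434.5, 448.3, 63.1]
tool_rot: [-3.141, -0.0, 0.4]
wrist_force: [-0.8, -0.0, 6.9]
grip_width: 0.1
grip_force: 3.5
```

Pocket 1 looks empty. I confirm by pressing a bit deeper.

{"fn": "move_arm", "kwargs": {"plan": [{"linear":[0,0,-0.28],"dr":[0,0,0],"gripper":0},{"linear":[0,0.85,0],"dr":[0,0,0],"gripper":0},{"linear":[0,0.86,0],"dr":[0,0,0],"gripper":0},{"linear":[0,0.86,0],"dr":[0,0,0],"gripper":0},{"linear":[0,0.85,0],"dr":[0,0,0],"gripper":0},{"linear":[0,0.85,0],"dr":[0,0,0],"gripper":0},{"linear":[0,0.85,0],"dr":[0,0,0],"gripper":0},{"linear":[0,0,0.24],"dr":[0,0,0],"gripper":0},{"linear":[0,0,0.04],"dr":[0,0,0],"gripper":0},{"linear":[0,0,0.02],"dr":[0,0,0],"gripper":0}]}}

```text
t: 10.5
tool_pos: [483.7, 331.1, 61.4]
tool_rot: [-3.142, 0.001, 0.401]
wrist_force: [0.2, 0.2, 0.3]
grip_width: 0.2
grip_force: 0.2
```

{"fn": "move_arm", "kwargs": {"plan": [{"linear":[0,0,0.04],"dr":[0,0,0],"gripper":0},{"linear":[0,0,0],"dr":[0,0,0],"gripper":0},{"linear":[0,0,0],"dr":[0,0,0],"gripper":0}]}}

```text
t: 10.8
tool_pos: [483.8, 331.7, 60.8]
tool_rot: [-3.141, 0.0, 0.402]
wrist_force: [-0.1, -0.4, 0.3]
grip_width: 0.2
grip_force: 0.2
```

```bash
python3 - <<'E'
from h import *
s=cam('side');c=cam('top')
for k in blobs(mask(s,'w'),15,(180,230,320,370)): print('fin',rect(s,k,73))
print('blue',[rect(c,k,37) for k in blobs(mask(c,'b'),30,(200,150,330,300))])
E
python3 plan.py 484.5,330,180,0.4 600,210,190,-0.55
```

```text
fin (array([796. , 196.4], dtype=float32), 26.5, 7.8, -1.047)
fin (array([705., 194.], dtype=float32), 342.3, 167.9, -1.049)
fin (array([824.1, 112.8], dtype=float32), 115.5, 42.9, -1.046)
blue [(array([636.5, 197.6], dtype=float32), 68.1, 38.4, -0.566)]
t 10.9 at [483.9 331.6  60.9] [-3.141 -0.     0.402] F [-0.5  0.5  0.7] w 0.4 g 0.20004107616841793
5 rows lin [-0.001, 0.014, -0.953] dr z 0.001
7 rows lin [0.69, 0.707, -0.057] dr z 0.271
```

Pocket 1 is confirmed empty. I lift and take a close look at the cartridge.

{"fn": "move_arm", "kwargs": {"plan": [{"linear":[0,0,-0.95],"dr":[0,0,0],"gripper":0},{"linear":[0,0,-0.95],"dr":[0,0,0],"gripper":0},{"linear":[0,0,-0.95],"dr":[0,0,0],"gripper":0},{"linear":[0,0,-0.95],"dr":[0,0,0],"gripper":0.3},{"linear":[0,0,-0.95],"dr":[0,0,0],"gripper":0.6}]}}

```text
t: 11.4
tool_pos: [483.9, 331.2, 180.5]
tool_rot: [-3.142, -0.0, 0.402]
wrist_force: [0.5, -0.4, 0.1]
grip_width: 28.6
grip_force: 0.0
```

{"fn": "move_arm", "kwargs": {"plan": [{"linear":[0.69,0.71,-0.06],"dr":[0,0,0.271],"gripper":0.6},{"linear":[0.69,0.71,-0.06],"dr":[0,0,0.271],"gripper":0.6},{"linear":[0.69,0.71,-0.06],"dr":[0,0,0.271],"gripper":0.6},{"linear":[0.69,0.71,-0.06],"dr":[0,0,0.271],"gripper":0.6},{"linear":[0.69,0.71,-0.06],"dr":[0,0,0.271],"gripper":0.6},{"linear":[0.69,0.71,-0.06],"dr":[0,0,0.271],"gripper":0.6},{"linear":[0.69,0.71,-0.06],"dr":[0,0,0.271],"gripper":0.6},{"linear":[0,0,0],"dr":[0,0,0],"gripper":0.6},{"linear":[0,0,0],"dr":[0,0,0],"gripper":0.6}]}}

```text
t: 12.3
tool_pos: [599.8, 210.6, 190.0]
tool_rot: [-3.141, 0.001, -0.547]
wrist_force: [0.1, -0.2, 0.6]
grip_width: 51.1
grip_force: 0.0
```

```bash
python3 - <<'E'
from h import *
c=cam('wrist');cv2.imwrite('pics/w4.png',c['color'])
for k in blobs(mask(c,'w'),300): print('w',rect(c,k,73),cv2.boundingRect(k))
for k in blobs(mask(c,'b'),300): print('b',rect(c,k,37),cv2.boundingRect(k))
print(c['s']['tool_pos'],c['s']['tool_rot'],c['s']['joint_positions'])
E
```

```text
w (array([510.3, 298.6], dtype=float32), 67.9, 16.9, 0.403) (253, 358, 74, 45)
w (array([526.8, 259.6], dtype=float32), 68.4, 45.1, 0.404) (267, 306, 102, 83)
w (array([639.2, 199.5], dtype=float32), 47.7, 14.7, -0.543) (295, 153, 23, 70)
w (array([728.8, 270.5], dtype=float32), 42.0, 41.2, -0.725) (110, 93, 65, 68)
b (array([638.9, 199.8], dtype=float32), 71.7, 40.7, -0.546) (282, 136, 53, 92)
[599.76903069 210.60776139 189.98257007] [-3.14132777e+00  6.17144644e-04 -5.46797146e-01] [2.70914310e-01 4.39983059e-01 1.45981001e+00 6.67140172e-04
 1.24202846e+00 2.38829239e+00]
```

View pics/w4.png

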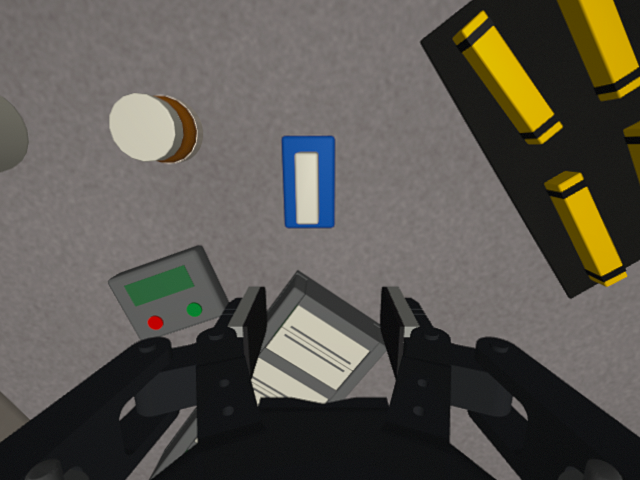

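The cartridge is at (639.1, 199.6), yaw -0.545. I grasp its fin.

{"fn": "move_arm", "kwargs": {"plan": [{"linear":[0.786,-0.22,0.5],"dr":[0,0,0],"gripper":0.6},{"linear":[0.786,-0.22,0.5],"dr":[0,0,0],"gripper":0.6},{"linear":[0,0,0.9],"dr":[0,0,0],"gripper":0.6},{"linear":[0,0,0.9],"dr":[0,0,0],"gripper":0.6},{"linear":[0,0,0.9],"dr":[0,0,0],"gripper":0.6},{"linear":[0,0,0.9],"dr":[0,0,0],"gripper":0.6},{"linear":[0,0,0.48],"dr":[0,0,0],"gripper":0.6},{"linear":[0,0,0],"dr":[0,0,0],"gripper":0.6}]}}

```text
t: 13.15
tool_pos: [637.1, 200.4, 60.9]
tool_rot: [3.139, 0.003, -0.545]
wrist_force: [-0.4, -0.7, 0.1]
grip_width: 51.1
grip_force: 0.0
```

{"fn": "move_arm", "kwargs": {"squeeze": 80, "plan": [{"linear":[0,0,0],"dr":[0,0,0],"gripper":0},{"linear":[0,0,0],"dr":[0,0,0],"gripper":0},{"linear":[0,0,0],"dr":[0,0,0],"gripper":0},{"linear":[0,0,0],"dr":[0,0,0],"gripper":0},{"linear":[0,0,0],"dr":[0,0,0],"gripper":0},{"linear":[0,0,0],"dr":[0,0,0],"gripper":0}]}}

```text
t: 13.75
tool_pos: [640.2, 200.1, 64.7]
tool_rot: [-3.139, -0.002, -0.547]
wrist_force: [-0.2, -0.1, 6.2]
grip_width: 15.2
grip_force: 79.0
```

{"fn": "move_arm", "kwargs": {"plan": [{"linear":[0,0,-0.5],"dr":[0,0,0],"gripper":0},{"linear":[0,0,-1],"dr":[0,0,0],"gripper":0},{"linear":[0,0,-1],"dr":[0,0,0],"gripper":0},{"linear":[0,0,0],"dr":[0,0,0],"gripper":0}]}}

```text
t: 14.15
tool_pos: [641.5, 200.2, 129.4]
tool_rot: [-3.137, -0.005, -0.547]
wrist_force: [0.5, 0.4, -3.0]
grip_width: 15.3
grip_force: 78.4
```

```bash
python3 plan.py 484.5,329.9,140,0.4
```

```text
t 14.15 at [641.5 200.2 129.4] [-3.137 -0.005 -0.547] F [ 0.5  0.4 -3. ] w 15.3 g 78.37872862815857
9 rows lin [-0.794, -0.502, -0.047] dr z -0.211
```

{"fn": "move_arm", "kwargs": {"plan": [{"linear":[-0.79,-0.5,-0.05],"dr":[0,0,-0.211],"gripper":0},{"linear":[-0.79,-0.5,-0.05],"dr":[0,0,-0.211],"gripper":0},{"linear":[-0.79,-0.5,-0.05],"dr":[0,0,-0.211],"gripper":0},{"linear":[-0.79,-0.5,-0.05],"dr":[0,0,-0.211],"gripper":0},{"linear":[-0.79,-0.5,-0.05],"dr":[0,0,-0.211],"gripper":0},{"linear":[-0.79,-0.5,-0.05],"dr":[0,0,-0.211],"gripper":0},{"linear":[-0.79,-0.5,-0.05],"dr":[0,0,-0.211],"gripper":0},{"linear":[-0.79,-0.5,-0.05],"dr":[0,0,-0.211],"gripper":0},{"linear":[-0.79,-0.5,-0.05],"dr":[0,0,-0.211],"gripper":0},{"linear":[0,0,0],"dr":[0,0,0],"gripper":0}]}}

```text
t: 15.15
tool_pos: [477.9, 328.2, 135.3]
tool_rot: [-3.141, 0.006, 0.406]
wrist_force: [-0.8, 0.1, -2.6]
grip_width: 15.0
grip_force: 78.4
```

{"fn": "move_arm", "kwargs": {"plan": [{"linear":[0,0,0],"dr":[0,0,0],"gripper":0},{"linear":[0,0,0],"dr":[0,0,0],"gripper":0}]}}

```text
t: 15.35
tool_pos: [483.3, 328.4, 136.3]
tool_rot: [3.141, -0.0, 0.401]
wrist_force: [0.1, -0.4, -2.8]
grip_width: 14.8
grip_force: 78.4
```

```bash
python3 plan.py 484.5,329.9,122,0.401; python3 - <<'E'
from h import *
c=cam('wrist');cv2.imwrite('pics/w5.png',c['color'])
z=c['s']['tool_pos'][2]-64.5
for k in blobs(mask(c,'b'),300): print('b',rect(c,k,z+37),cv2.boundingRect(k))
for k in blobs(mask(c,'w'),600): print('w',rect(c,k,42),cv2.boundingRect(k))
E
```

```text
t 15.35 at [483.3 328.4 136.3] [ 3.141 -0.     0.401] F [ 0.1 -0.4 -2.8] w 14.8 g 78.37292790412903
1 rows lin [0.067, -0.035, 0.573] dr z 0.001
b (array([502.8, 336.8], dtype=float32), 40.6, 40.5, 0.401) (278, 209, 91, 86)
w (array([424.3, 302.9], dtype=float32), 90.8, 26.6, 0.402) (305, 279, 39, 114)
w (array([514.2, 259.7], dtype=float32), 76.6, 24.8, 0.401) (415, 192, 49, 112)
w (array([504. , 283.6], dtype=float32), 76.7, 25.2, 0.403) (377, 192, 45, 112)
w (array([464.5, 376.8], dtype=float32), 76.6, 24.8, 0.403) (221, 192, 46, 112)
w (array([454.3, 400.9], dtype=float32), 76.6, 24.7, 0.402) (180, 192, 49, 112)
w (array([439.7, 435.4], dtype=float32), 76.4, 25.0, 0.401) (119, 192, 55, 112)
w (array([429.5, 459.5], dtype=float32), 76.2, 24.8, 0.4) (77, 192, 59, 112)
```

View pics/w5.png

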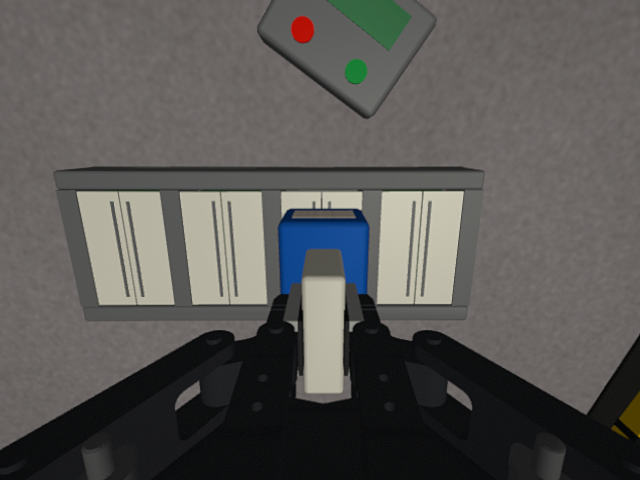

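The picture shows the cartridge held square, over pocket 1's leaves at (321,200). I shift by about 2.5 mm and lower.

{"fn": "move_arm", "kwargs": {"plan": [{"linear":[0.1,-0.05,0.5],"dr":[0,0,0],"gripper":0},{"linear":[0,0,0.5],"dr":[0,0,0],"gripper":0},{"linear":[0,0,0],"dr":[0,0,0],"gripper":0},{"linear":[0,0,0],"dr":[0,0,0],"gripper":0},{"linear":[0,0,0],"dr":[0,0,0],"gripper":0},{"linear":[0,0,0],"dr":[0,0,0],"gripper":0}]}}

```text
t: 16.0
tool_pos: [484.9, 330.9, 112.1]
tool_rot: [-3.141, -0.001, 0.402]
wrist_force: [0.1, 0.6, -2.9]
grip_width: 14.7
grip_force: 78.3
```

```bash
for i in 1 2 3; do python3 -c "
from h import *
read_camera('top')
s=r.read_state();print(s['tool_pos'].round(1),s['tool_rot'].round(3),s['wrist_force'].round(1))"; done; python3 plan.py 485.2,330.5,110,0.401
```

```text
[484.9 330.9 112.2] [-3.141e+00 -1.000e-03  4.020e-01] [ 0.3  0.1 -3. ]
[484.8 330.9 112.3] [-3.141e+00 -1.000e-03  4.020e-01] [-0.4 -0.2 -2.7]
[484.8 330.9 112.2] [-3.141e+00 -1.000e-03  4.020e-01] [ 0.3 -0.1 -2.5]
t 16.15 at [484.8 330.9 112.2] [-3.141e+00 -1.000e-03  4.020e-01] F [ 0.3 -0.1 -2.5] w 15.2 g 78.31112265586853
1 rows lin [0.01, 0.022, 0.089] dr z 0.003
```

Well placed. I lower in stages and read the force after each.

{"fn": "move_arm", "kwargs": {"plan": [{"linear":[0.01,0.02,0.16],"dr":[0,0,0],"gripper":0},{"linear":[0,0,0.16],"dr":[0,0,0],"gripper":0},{"linear":[0,0,0.08],"dr":[0,0,0],"gripper":0},{"linear":[0,0,0],"dr":[0,0,0],"gripper":0}]}}

```text
t: 16.55
tool_pos: [484.9, 330.3, 101.5]
tool_rot: [3.142, 0.0, 0.402]
wrist_force: [-0.1, 0.7, -1.9]
grip_width: 14.9
grip_force: 78.6
```

{"fn": "move_arm", "kwargs": {"plan": [{"linear":[0,0,0.12],"dr":[0,0,0],"gripper":0},{"linear":[0,0,0.08],"dr":[0,0,0],"gripper":0},{"linear":[0,0,0],"dr":[0,0,0],"gripper":0}]}}

```text
t: 16.85
tool_pos: [484.7, 330.2, 96.3]
tool_rot: [3.141, 0.001, 0.402]
wrist_force: [0.3, -0.4, -2.3]
grip_width: 14.8
grip_force: 78.4
```

{"fn": "move_arm", "kwargs": {"plan": [{"linear":[0,0,0.16],"dr":[0,0,0],"gripper":0},{"linear":[0,0,0.16],"dr":[0,0,0],"gripper":0},{"linear":[0,0,0],"dr":[0,0,0],"gripper":0}]}}

```text
t: 17.15
tool_pos: [484.4, 330.1, 87.9]
tool_rot: [3.141, 0.002, 0.402]
wrist_force: [-0.9, -0.7, -2.7]
grip_width: 14.9
grip_force: 78.4
```

{"fn": "move_arm", "kwargs": {"plan": [{"linear":[0,0,0.16],"dr":[0,0,0],"gripper":0},{"linear":[0,0,0.16],"dr":[0,0,0],"gripper":0},{"linear":[0,0,0.16],"dr":[0,0,0],"gripper":0},{"linear":[0,0,0],"dr":[0,0,0],"gripper":0}]}}

```text
t: 17.55
tool_pos: [484.5, 330.1, 76.0]
tool_rot: [3.141, 0.002, 0.402]
wrist_force: [-0.6, 0.3, -3.4]
grip_width: 14.9
grip_force: 78.4
```

{"fn": "move_arm", "kwargs": {"plan": [{"linear":[0,0,0.04],"dr":[0,0,0],"gripper":0},{"linear":[0,0,0.04],"dr":[0,0,0],"gripper":0},{"linear":[0,0,0],"dr":[0,0,0],"gripper":0}]}}

```text
t: 17.85
tool_pos: [485.0, 330.4, 74.8]
tool_rot: [3.142, 0.0, 0.402]
wrist_force: [0.2, -0.4, -3.1]
grip_width: 14.8
grip_force: 78.4
```

{"fn": "move_arm", "kwargs": {"plan": [{"linear":[0,0,0.04],"dr":[0,0,0],"gripper":0},{"linear":[0,0,0.04],"dr":[0,0,0],"gripper":0},{"linear":[0,0,0],"dr":[0,0,0],"gripper":0},{"linear":[0,0,0],"dr":[0,0,0],"gripper":0}]}}

```text
t: 18.25
tool_pos: [485.0, 330.4, 72.8]
tool_rot: [3.142, -0.0, 0.402]
wrist_force: [-0.3, -0.5, -3.5]
grip_width: 14.9
grip_force: 78.4
```

{"fn": "move_arm", "kwargs": {"plan": [{"linear":[0,0,0.04],"dr":[0,0,0],"gripper":0},{"linear":[0,0,0],"dr":[0,0,0],"gripper":0},{"linear":[0,0,0],"dr":[0,0,0],"gripper":0}]}}

```text
t: 18.55
tool_pos: [485.0, 330.4, 72.7]
tool_rot: [-3.142, -0.001, 0.402]
wrist_force: [-1.9, -1.8, 5.2]
grip_width: 15.1
grip_force: 79.4
```

It touches the floor at the expected height. I release, lift off and check.

{"fn": "move_arm", "kwargs": {"plan": [{"linear":[0,0,0],"dr":[0,0,0],"gripper":0.35},{"linear":[0,0,0],"dr":[0,0,0],"gripper":0.35},{"linear":[0,0,0],"dr":[0,0,0],"gripper":0.35},{"linear":[0,0,-0.3],"dr":[0,0,0],"gripper":0.35},{"linear":[0,0,-0.9],"dr":[0,0,0],"gripper":0.35},{"linear":[0,0,-0.9],"dr":[0,0,0],"gripper":0.35},{"linear":[-0.5,0,-0.9],"dr":[0,0,0],"gripper":0.35},{"linear":[-0.5,0,-0.9],"dr":[0,0,0],"gripper":0.35},{"linear":[-0.5,0,-0.9],"dr":[0,0,0],"gripper":0.35},{"linear":[0,0,0],"dr":[0,0,0],"gripper":0.35}]}}

```text
t: 19.55
tool_pos: [450.8, 316.2, 195.3]
tool_rot: [-3.141, -0.005, 0.403]
wrist_force: [1.1, 0.0, -0.1]
grip_width: 29.9
grip_force: 0.0
```

```bash
python3 - <<'E'
from h import *
c=cam('wrist');cv2.imwrite('pics/w6.png',c['color'])
for k in blobs(mask(c,'b'),300): print('b',rect(c,k,45),cv2.boundingRect(k))
for k in blobs(mask(c,'w'),600): print('w',rect(c,k,81),cv2.boundingRect(k))
E
python3 plan.py 484,340,200,0.4 496.5,-117,150,0.015 
```

```text
b (array([484.2, 329.9], dtype=float32), 71.6, 40.8, 0.403) (298, 141, 53, 92)
w (array([223.6, 489.3], dtype=float32), 79.8, 34.6, -0.584) (0, 398, 72, 50)
w (array([484.1, 330. ], dtype=float32), 47.7, 13.9, 0.411) (314, 159, 21, 70)
w (array([471.2, 371.8], dtype=float32), 65.4, 21.3, 0.404) (242, 138, 36, 97)
w (array([514.3, 271.5], dtype=float32), 66.0, 21.3, 0.403) (402, 137, 38, 98)
w (array([505.5, 292.1], dtype=float32), 66.0, 21.7, 0.403) (370, 137, 37, 98)
w (array([462.7, 392.6], dtype=float32), 65.9, 21.3, 0.402) (208, 137, 39, 98)
w (array([450.1, 422.2], dtype=float32), 65.9, 21.1, 0.399) (159, 137, 42, 98)
w (array([441.2, 442.7], dtype=float32), 65.8, 21.3, 0.408) (125, 137, 45, 98)
t 19.6 at [451.  316.2 193.8] [-3.141 -0.004  0.403] F [-1.3 -0.3 -0. ] w 29.9 g 0.0
2 rows lin [0.793, -0.18, -0.124] dr z 0.003
20 rows lin [-0.174, 0.903, 0.1] dr z 0.039
```

View pics/w6.png

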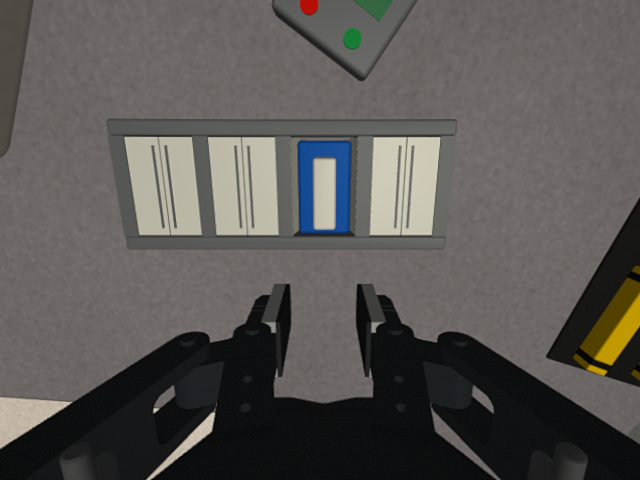

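Cartridge is seated squarely in pocket 1 (fin at (324,193)). Now the bars: first one F.

```bash
python3 plan.py 496.5,-117,120,0.015 496.5,-117,28,0.015 496.5,-117,120,0.015
```

```text
t 19.6 at [451.  316.2 193.8] [-3.141 -0.004  0.403] F [-1.3 -0.3 -0. ] w 29.9 g 0.0
19 rows lin [-0.105, 0.917, 0.155] dr z 0.041
4 rows lin [0.0, -0.0, 0.92] dr z -0.0
4 rows lin [0.0, -0.0, -0.92] dr z -0.0
```

{"fn": "move_arm", "kwargs": {"plan": [{"linear":[-0.105,0.917,0.155],"dr":[0,0,0.041],"gripper":0.5},{"linear":[-0.105,0.917,0.155],"dr":[0,0,0.041],"gripper":0.5},{"linear":[-0.105,0.917,0.155],"dr":[0,0,0.041],"gripper":0.5},{"linear":[-0.105,0.917,0.155],"dr":[0,0,0.041],"gripper":0.5},{"linear":[-0.105,0.917,0.155],"dr":[0,0,0.041],"gripper":0.5},{"linear":[-0.105,0.917,0.155],"dr":[0,0,0.041],"gripper":0.5},{"linear":[-0.105,0.917,0.155],"dr":[0,0,0.041],"gripper":0.5},{"linear":[-0.105,0.917,0.155],"dr":[0,0,0.041],"gripper":0.5},{"linear":[-0.105,0.917,0.155],"dr":[0,0,0.041],"gripper":0.5},{"linear":[-0.105,0.917,0.155],"dr":[0,0,0.041],"gripper":0.5}]}}

```text
t: 20.6
tool_pos: [495.6, 88.8, 151.7]
tool_rot: [-3.142, 0.001, 0.196]
wrist_force: [0.6, 0.0, -0.1]
grip_width: 43.0
grip_force: 0.0
```

{"fn": "move_arm", "kwargs": {"plan": [{"linear":[-0.105,0.917,0.155],"dr":[0,0,0.041],"gripper":0.5},{"linear":[-0.105,0.917,0.155],"dr":[0,0,0.041],"gripper":0.5},{"linear":[-0.105,0.917,0.155],"dr":[0,0,0.041],"gripper":0.5},{"linear":[-0.105,0.917,0.155],"dr":[0,0,0.041],"gripper":0.5},{"linear":[-0.105,0.917,0.155],"dr":[0,0,0.041],"gripper":0.5},{"linear":[-0.105,0.917,0.155],"dr":[0,0,0.041],"gripper":0.5},{"linear":[-0.105,0.917,0.155],"dr":[0,0,0.041],"gripper":0.5},{"linear":[-0.105,0.917,0.155],"dr":[0,0,0.041],"gripper":0.5},{"linear":[-0.105,0.917,0.155],"dr":[0,0,0.041],"gripper":0.5},{"linear":[0,0,0],"dr":[0,0,0],"gripper":0.5}]}}

```text
t: 21.6
tool_pos: [495.5, -120.0, 116.7]
tool_rot: [3.141, 0.002, 0.01]
wrist_force: [-0.2, 1.1, -0.1]
grip_width: 42.7
grip_force: 0.0
```

{"fn": "move_arm", "kwargs": {"plan": [{"linear":[0,0,0],"dr":[0,0,0],"gripper":0.5},{"linear":[0,0,0],"dr":[0,0,0],"gripper":0.5}]}}

```text
t: 21.8
tool_pos: [495.5, -117.0, 117.7]
tool_rot: [-3.141, 0.001, 0.013]
wrist_force: [0.2, -0.3, 0.4]
grip_width: 42.5
grip_force: 0.0
```

```bash
python3 plan.py 496.5,-117,28,0.015 496.5,-117,120,0.015 434.3,-288.2,110,-0.241; python3 - <<'E'
from h import *
c=cam('wrist')
for k in blobs(cv2.morphologyEx(mask(c,'y'),cv2.MORPH_CLOSE,np.ones((15,15))),500): print(rect(c,k,24),cv2.boundingRect(k))
E
```

```text
t 21.8 at [ 495.5 -117.   117.7] [-3.141e+00  1.000e-03  1.300e-02] F [ 0.2 -0.3  0.4] w 42.5 g 0.0
4 rows lin [0.01, 0.001, 0.897] dr z -0.001
4 rows lin [0.0, -0.0, -0.92] dr z -0.0
8 rows lin [-0.227, 0.884, 0.05] dr z 0.064
(array([476. ,   7.9], dtype=float32), 111.6, 29.7, 0.035) (99, 195, 69, 157)
(array([489.4, -57.7], dtype=float32), 98.9, 23.9, -0.032) (213, 186, 40, 141)
(array([ 496.3, -117.3], dtype=float32), 110.2, 20.4, 0.017) (307, 166, 33, 161)
(array([ 609.2, -114.2], dtype=float32), 63.1, 20.3, 0.189) (292, 0, 55, 123)
(array([602.7, -49. ], dtype=float32), 70.4, 24.5, 0.058) (174, 0, 61, 138)
(array([602.3,  15.9], dtype=float32), 72.1, 30.4, 0.174) (38, 0, 99, 137)
```

{"fn": "move_arm", "kwargs": {"squeeze": 60, "plan": [{"linear":[0.01,0,0.9],"dr":[0,0,0],"gripper":0.5},{"linear":[0.01,0,0.9],"dr":[0,0,0],"gripper":0.5},{"linear":[0.01,0,0.9],"dr":[0,0,0],"gripper":0.5},{"linear":[0,0,0.7],"dr":[0,0,0],"gripper":0.5},{"linear":[0,0,0.2],"dr":[0,0,0],"gripper":0.45},{"linear":[0,0,0],"dr":[0,0,0],"gripper":0},{"linear":[0,0,0],"dr":[0,0,0],"gripper":0},{"linear":[0,0,0],"dr":[0,0,0],"gripper":0},{"linear":[0,0,0],"dr":[0,0,0],"gripper":0}]}}

```text
t: 22.75
tool_pos: [497.0, -117.7, 29.0]
tool_rot: [3.141, -0.002, 0.013]
wrist_force: [0.4, 0.2, -0.2]
grip_width: 18.6
grip_force: 60.1
```

{"fn": "move_arm", "kwargs": {"plan": [{"linear":[0,0,-0.5],"dr":[0,0,0],"gripper":0},{"linear":[0,0,-1],"dr":[0,0,0],"gripper":0},{"linear":[0,0,-1],"dr":[0,0,0],"gripper":0},{"linear":[0,0,-1],"dr":[0,0,0],"gripper":0},{"linear":[0,0,0],"dr":[0,0,0],"gripper":0}]}}

```text
t: 23.25
tool_pos: [498.9, -118.5, 119.3]
tool_rot: [3.139, -0.008, 0.013]
wrist_force: [1.7, -0.5, -0.2]
grip_width: 18.6
grip_force: 60.1
```

```bash
python3 plan.py 434.3,-288.2,100,-0.241
```

```text
t 23.25 at [ 498.9 -118.5  119.3] [ 3.139 -0.008  0.013] F [ 1.7 -0.5 -0.2] w 18.6 g 60.131428241729736
8 rows lin [-0.239, 0.879, 0.097] dr z 0.063
```

{"fn": "move_arm", "kwargs": {"plan": [{"linear":[-0.23,0.88,0.1],"dr":[0,0,0.064],"gripper":0},{"linear":[-0.23,0.88,0.1],"dr":[0,0,0.064],"gripper":0},{"linear":[-0.23,0.88,0.1],"dr":[0,0,0.064],"gripper":0},{"linear":[-0.23,0.88,0.1],"dr":[0,0,0.064],"gripper":0},{"linear":[-0.23,0.88,0.1],"dr":[0,0,0.064],"gripper":0},{"linear":[-0.23,0.88,0.1],"dr":[0,0,0.064],"gripper":0},{"linear":[-0.23,0.88,0.1],"dr":[0,0,0.064],"gripper":0},{"linear":[-0.23,0.88,0.1],"dr":[0,0,0.064],"gripper":0},{"linear":[0,0,0],"dr":[0,0,0],"gripper":0},{"linear":[0,0,0],"dr":[0,0,0],"gripper":0}]}}

```text
t: 24.25
tool_pos: [432.8, -287.6, 95.1]
tool_rot: [-3.141, 0.001, -0.244]
wrist_force: [0.6, 0.4, -0.1]
grip_width: 18.7
grip_force: 60.2
```

{"fn": "move_arm", "kwargs": {"plan": [{"linear":[0,0,0],"dr":[0,0,0],"gripper":0},{"linear":[0,0,0],"dr":[0,0,0],"gripper":0}]}}

```text
t: 24.45
tool_pos: [433.6, -286.8, 95.6]
tool_rot: [-3.141, 0.0, -0.242]
wrist_force: [-0.3, -0.5, -0.2]
grip_width: 18.4
grip_force: 60.2
```

```bash
python3 plan.py 434.3,-288.2,38,-0.241; python3 - <<'E'
from h import *
c=cam('wrist')
for k in blobs(cv2.morphologyEx(mask(c,'y'),cv2.MORPH_CLOSE,np.ones((15,15))),500): print(rect(c,k,c['s']['tool_pos'][2]-4),cv2.boundingRect(k))
for k in blobs(mask(c,'k'),300): print(rect(c,k,12))
E
```

```text
t 24.45 at [ 433.6 -286.8   95.6] [-3.141  0.    -0.242] F [-0.3 -0.5 -0.2] w 18.4 g 60.194467306137085
3 rows lin [0.014, 0.016, 0.768] dr z -0.001
(array([ 434.1, -287.2], dtype=float32), 81.0, 19.3, -0.242) (298, 222, 51, 182)
(array([ 483.9, -299.5], dtype=float32), 19.1, 8.0, 1.328) (297, 182, 53, 23)
(array([ 461.3, -293.9], dtype=float32), 31.9, 9.9, 1.328)
(array([ 378.5, -269.9], dtype=float32), 483.0, 245.2, 1.336)
(array([ 488.8, -301.3], dtype=float32), 20.9, 17.1, 1.329)
(array([ 488.2, -149. ], dtype=float32), 206.1, 94.0, -0.492)
```

{"fn": "move_arm", "kwargs": {"plan": [{"linear":[0.02,0.05,0.8],"dr":[0,0,0],"gripper":0},{"linear":[0,0,0.8],"dr":[0,0,0],"gripper":0},{"linear":[0,0,0.56],"dr":[0,0,0],"gripper":0},{"linear":[0,0,0.1],"dr":[0,0,0],"gripper":0},{"linear":[0,0,0.05],"dr":[0,0,0],"gripper":0},{"linear":[0,0,0],"dr":[0,0,0],"gripper":0},{"linear":[0,0,0],"dr":[0,0,0],"gripper":0}]}}

```text
t: 25.2
tool_pos: [434.1, -289.3, 38.7]
tool_rot: [3.141, -0.002, -0.243]
wrist_force: [-0.1, 0.1, 0.0]
grip_width: 18.5
grip_force: 60.2
```

```bash
python3 plan.py 434.3,-288.2,36.5,-0.241
```

```text
t 25.2 at [ 434.1 -289.3   38.7] [ 3.141e+00 -2.000e-03 -2.430e-01] F [-0.1  0.1  0. ] w 18.5 g 60.1786208152771
1 rows lin [-0.004, -0.045, 0.089] dr z -0.004
```

{"fn": "move_arm", "kwargs": {"plan": [{"linear":[0,-0.04,0.04],"dr":[0,0,0],"gripper":0},{"linear":[0,0,0.04],"dr":[0,0,0],"gripper":0},{"linear":[0,0,0],"dr":[0,0,0],"gripper":0},{"linear":[0,0,0],"dr":[0,0,0],"gripper":0}]}}

```text
t: 25.6
tool_pos: [434.0, -288.2, 36.4]
tool_rot: [3.141, -0.001, -0.243]
wrist_force: [-1.1, 1.9, 4.2]
grip_width: 18.5
grip_force: 60.8
```

{"fn": "move_arm", "kwargs": {"plan": [{"linear":[0,0,0],"dr":[0,0,0],"gripper":0.45},{"linear":[0,0,0],"dr":[0,0,0],"gripper":0.45},{"linear":[0,0,0],"dr":[0,0,0],"gripper":0.45},{"linear":[0,0,-0.6],"dr":[0,0,0],"gripper":0.45},{"linear":[0,0,-1],"dr":[0,0,0],"gripper":0.45},{"linear":[0,0,-1],"dr":[0,0,0],"gripper":0.45},{"linear":[0,0,-0.8],"dr":[0,0,0],"gripper":0.45},{"linear":[0,0,0],"dr":[0,0,0],"gripper":0.45},{"linear":[0,0,0],"dr":[0,0,0],"gripper":0.45}]}}

```text
t: 26.5
tool_pos: [433.8, -288.1, 120.9]
tool_rot: [3.141, -0.001, -0.243]
wrist_force: [0.6, -0.1, -0.6]
grip_width: 38.5
grip_force: 0.0
```

```bash
python3 plan.py 481.5,-56,112,-0.033 481.5,-56,28.5,-0.033; python3 - <<'E'
from h import *
c=cam('wrist')
for k in blobs(cv2.morphologyEx(mask(c,'y'),cv2.MORPH_CLOSE,np.ones((19,19))),900): print(rect(c,k,32),cv2.boundingRect(k))
E
```

```text
t 26.5 at [ 433.8 -288.1  120.9] [ 3.141e+00 -1.000e-03 -2.430e-01] F [ 0.6 -0.1 -0.6] w 38.5 g 0.0
10 rows lin [0.052, -0.948, 0.036] dr z -0.042
4 rows lin [0.0, -0.0, 0.835] dr z -0.0
(array([454.7, -87.4], dtype=float32), 68.8, 24.1, -0.489) (0, 243, 39, 95)
(array([ 434.5, -288.4], dtype=float32), 108.8, 19.6, -0.242) (307, 168, 32, 162)
```

Bar one lies on its strip at (434.5, -288.4). Next is E.

{"fn": "move_arm", "kwargs": {"plan": [{"linear":[0.052,-0.948,0.036],"dr":[0,0,-0.042],"gripper":0.5},{"linear":[0.052,-0.948,0.036],"dr":[0,0,-0.042],"gripper":0.5},{"linear":[0.052,-0.948,0.036],"dr":[0,0,-0.042],"gripper":0.5},{"linear":[0.052,-0.948,0.036],"dr":[0,0,-0.042],"gripper":0.5},{"linear":[0.052,-0.948,0.036],"dr":[0,0,-0.042],"gripper":0.5},{"linear":[0.052,-0.948,0.036],"dr":[0,0,-0.042],"gripper":0.5},{"linear":[0.052,-0.948,0.036],"dr":[0,0,-0.042],"gripper":0.5},{"linear":[0.052,-0.948,0.036],"dr":[0,0,-0.042],"gripper":0.5},{"linear":[0.052,-0.948,0.036],"dr":[0,0,-0.042],"gripper":0.5},{"linear":[0.052,-0.948,0.036],"dr":[0,0,-0.042],"gripper":0.5}]}}

```text
t: 27.55
tool_pos: [480.7, -54.9, 110.4]
tool_rot: [-3.141, 0.003, -0.032]
wrist_force: [-0.6, -0.4, 0.1]
grip_width: 42.8
grip_force: 0.0
```

{"fn": "move_arm", "kwargs": {"plan": [{"linear":[0,0,0],"dr":[0,0,0],"gripper":0.5},{"linear":[0,0,0],"dr":[0,0,0],"gripper":0.5},{"linear":[0,0,0],"dr":[0,0,0],"gripper":0.5}]}}

```text
t: 27.85
tool_pos: [481.3, -56.6, 111.3]
tool_rot: [3.141, 0.001, -0.034]
wrist_force: [0.8, 0.6, -0.8]
grip_width: 42.6
grip_force: 0.0
```

```bash
python3 - <<'E'
from h import *
c=cam('wrist')
for k in blobs(cv2.morphologyEx(mask(c,'y'),cv2.MORPH_CLOSE,np.ones((15,15))),500): print(rect(c,k,24),cv2.boundingRect(k))
E
python3 plan.py 481.5,-56,28.5,-0.033
```

```text
(array([ 403.5, -262. ], dtype=float32), 58.7, 18.5, 0.204) (611, 313, 29, 74)
(array([481.7,  10.6], dtype=float32), 98.4, 25.3, 0.034) (186, 180, 58, 148)
(array([482.6, -55.2], dtype=float32), 110.0, 20.4, -0.032) (304, 166, 34, 165)
(array([ 600.2, -113.3], dtype=float32), 46.2, 24.3, 0.187) (392, 0, 56, 94)
(array([595. , -46.9], dtype=float32), 57.0, 20.3, 0.058) (273, 0, 48, 116)
(array([596.6,  17.1], dtype=float32), 62.0, 25.3, 0.187) (137, 0, 82, 121)
t 27.9 at [481.4 -56.8 111.5] [ 3.141e+00  1.000e-03 -3.400e-02] F [ 0.6 -0.7 -0.2] w 42.5 g 0.0
4 rows lin [0.001, -0.008, 0.83] dr z -0.001
```

{"fn": "move_arm", "kwargs": {"plan": [{"linear":[0.05,-0.06,0.9],"dr":[0,0,0],"gripper":0.5},{"linear":[0,0,0.9],"dr":[0,0,0],"gripper":0.5},{"linear":[0,0,0.9],"dr":[0,0,0],"gripper":0.5},{"linear":[0,0,0.6],"dr":[0,0,0],"gripper":0.45},{"linear":[0,0,0],"dr":[0,0,0],"gripper":0},{"linear":[0,0,0],"dr":[0,0,0],"gripper":0},{"linear":[0,0,0],"dr":[0,0,0],"gripper":0},{"linear":[0,0,0],"dr":[0,0,0],"gripper":0},{"linear":[0,0,0],"dr":[0,0,0],"gripper":0}]}}

```text
t: 28.8
tool_pos: [483.5, -54.7, 30.2]
tool_rot: [3.141, -0.002, -0.033]
wrist_force: [-0.2, 0.2, -0.6]
grip_width: 18.5
grip_force: 61.7
```

{"fn": "move_arm", "kwargs": {"plan": [{"linear":[0,0,-0.5],"dr":[0,0,0],"gripper":0},{"linear":[0,0,-1],"dr":[0,0,0],"gripper":0},{"linear":[0,0,-1],"dr":[0,0,0],"gripper":0},{"linear":[0,0,-1],"dr":[0,0,0],"gripper":0},{"linear":[0,0,0],"dr":[0,0,0],"gripper":0},{"linear":[0,0,0],"dr":[0,0,0],"gripper":0}]}}

```text
t: 29.4
tool_pos: [483.3, -54.6, 117.6]
tool_rot: [3.141, -0.002, -0.033]
wrist_force: [0.4, 0.6, -0.9]
grip_width: 18.7
grip_force: 61.8
```

```bash
python3 plan.py 418.5,-352.2,100,-0.241
```

```text
t 29.4 at [483.3 -54.6 117.6] [ 3.141e+00 -2.000e-03 -3.300e-02] F [ 0.4  0.6 -0.9] w 18.7 g 61.76470756530762
13 rows lin [-0.08, 0.935, 0.054] dr z 0.032
```

{"fn": "move_arm", "kwargs": {"plan": [{"linear":[-0.08,0.935,0.054],"dr":[0,0,0.032],"gripper":0},{"linear":[-0.08,0.935,0.054],"dr":[0,0,0.032],"gripper":0},{"linear":[-0.08,0.935,0.054],"dr":[0,0,0.032],"gripper":0},{"linear":[-0.08,0.935,0.054],"dr":[0,0,0.032],"gripper":0},{"linear":[-0.08,0.935,0.054],"dr":[0,0,0.032],"gripper":0},{"linear":[-0.08,0.935,0.054],"dr":[0,0,0.032],"gripper":0},{"linear":[-0.08,0.935,0.054],"dr":[0,0,0.032],"gripper":0},{"linear":[-0.08,0.935,0.054],"dr":[0,0,0.032],"gripper":0},{"linear":[-0.08,0.935,0.054],"dr":[0,0,0.032],"gripper":0},{"linear":[-0.08,0.935,0.054],"dr":[0,0,0.032],"gripper":0}]}}

```text
t: 30.4
tool_pos: [437.3, -284.9, 101.7]
tool_rot: [-3.14, 0.003, -0.194]
wrist_force: [0.3, -0.0, 0.2]
grip_width: 18.5
grip_force: 61.8
```

{"fn": "move_arm", "kwargs": {"plan": [{"linear":[-0.08,0.935,0.054],"dr":[0,0,0.032],"gripper":0},{"linear":[-0.08,0.935,0.054],"dr":[0,0,0.032],"gripper":0},{"linear":[-0.08,0.935,0.054],"dr":[0,0,0.032],"gripper":0},{"linear":[0,0,0],"dr":[0,0,0],"gripper":0},{"linear":[0,0,0],"dr":[0,0,0],"gripper":0},{"linear":[0,0,0],"dr":[0,0,0],"gripper":0}]}}

```text
t: 31.0
tool_pos: [417.6, -350.6, 98.5]
tool_rot: [-3.14, 0.002, -0.241]
wrist_force: [-0.6, -0.0, 0.2]
grip_width: 18.4
grip_force: 61.8
```

```bash
python3 plan.py 418.5,-352.2,40,-0.241; cat > wy.py <<'E'
from h import *
import sys
c=cam('wrist')
z=float(sys.argv[1]) if len(sys.argv)>1 else c['s']['tool_pos'][2]-4
for k in blobs(cv2.morphologyEx(mask(c,'y'),cv2.MORPH_CLOSE,np.ones((15,15))),500): print(rect(c,k,z),cv2.boundingRect(k))
E
python3 wy.py
```

```text
t 31.0 at [ 417.6 -350.6   98.5] [-3.14e+00  2.00e-03 -2.41e-01] F [-0.6 -0.   0.2] w 18.4 g 61.808069944381714
3 rows lin [0.016, 0.018, 0.78] dr z 0.0
(array([ 418.3, -351.1], dtype=float32), 81.5, 19.3, -0.241) (298, 221, 51, 183)
(array([ 468.3, -363.3], dtype=float32), 19.1, 8.0, 1.33) (297, 181, 53, 23)
(array([ 452.4, -317.3], dtype=float32), 69.2, 15.7, -0.242) (187, 169, 56, 172)
(array([ 446. , -469.8], dtype=float32), 63.9, 6.8, 0.006) (619, 87, 21, 176)
```

{"fn": "move_arm", "kwargs": {"plan": [{"linear":[0.02,0.04,0.8],"dr":[0,0,0],"gripper":0},{"linear":[0,0,0.8],"dr":[0,0,0],"gripper":0},{"linear":[0,0,0.56],"dr":[0,0,0],"gripper":0},{"linear":[0,0,0.1],"dr":[0,0,0],"gripper":0},{"linear":[0,0,0.04],"dr":[0,0,0],"gripper":0},{"linear":[0,0,0],"dr":[0,0,0],"gripper":0},{"linear":[0,0,0],"dr":[0,0,0],"gripper":0}]}}

```text
t: 31.75
tool_pos: [418.9, -353.4, 42.7]
tool_rot: [3.141, -0.001, -0.241]
wrist_force: [0.4, -0.4, -0.7]
grip_width: 18.6
grip_force: 61.8
```

{"fn": "move_arm", "kwargs": {"plan": [{"linear":[0,0,0.04],"dr":[0,0,0],"gripper":0},{"linear":[0,0,0],"dr":[0,0,0],"gripper":0},{"linear":[0,0,0],"dr":[0,0,0],"gripper":0}]}}

```text
t: 32.05
tool_pos: [418.5, -353.3, 41.1]
tool_rot: [3.141, -0.0, -0.241]
wrist_force: [-0.7, -0.5, -0.1]
grip_width: 18.7
grip_force: 61.8
```

{"fn": "move_arm", "kwargs": {"plan": [{"linear":[0,-0.03,0.05],"dr":[0,0,0],"gripper":0},{"linear":[0,0,0.05],"dr":[0,0,0],"gripper":0},{"linear":[0,0,0],"dr":[0,0,0],"gripper":0}]}}

```text
t: 32.35
tool_pos: [418.4, -352.2, 38.1]
tool_rot: [-3.141, 0.0, -0.241]
wrist_force: [-0.8, -0.9, -0.5]
grip_width: 18.5
grip_force: 61.8
```

{"fn": "move_arm", "kwargs": {"plan": [{"linear":[0,0,0.04],"dr":[0,0,0],"gripper":0},{"linear":[0,0,0],"dr":[0,0,0],"gripper":0},{"linear":[0,0,0],"dr":[0,0,0],"gripper":0}]}}

```text
t: 32.65
tool_pos: [418.5, -352.4, 37.3]
tool_rot: [-3.141, 0.0, -0.241]
wrist_force: [-0.1, -0.7, -0.4]
grip_width: 18.5
grip_force: 61.8
```

{"fn": "move_arm", "kwargs": {"plan": [{"linear":[0,0,0.04],"dr":[0,0,0],"gripper":0},{"linear":[0,0,0],"dr":[0,0,0],"gripper":0},{"linear":[0,0,0],"dr":[0,0,0],"gripper":0}]}}

```text
t: 32.95
tool_pos: [418.7, -352.5, 36.6]
tool_rot: [3.141, -0.0, -0.241]
wrist_force: [0.3, 0.8, 2.7]
grip_width: 18.7
grip_force: 62.3
```

{"fn": "move_arm", "kwargs": {"plan": [{"linear":[0,0,0],"dr":[0,0,0],"gripper":0.45},{"linear":[0,0,0],"dr":[0,0,0],"gripper":0.45},{"linear":[0,0,0],"dr":[0,0,0],"gripper":0.45},{"linear":[0,0,-0.6],"dr":[0,0,0],"gripper":0.45},{"linear":[0,0,-1],"dr":[0,0,0],"gripper":0.45},{"linear":[0,0,-1],"dr":[0,0,0],"gripper":0.45},{"linear":[0,0,-0.8],"dr":[0,0,0],"gripper":0.45},{"linear":[0,0,0],"dr":[0,0,0],"gripper":0.45},{"linear":[0,0,0],"dr":[0,0,0],"gripper":0.45}]}}

```text
t: 33.85
tool_pos: [418.6, -352.4, 121.5]
tool_rot: [3.141, -0.001, -0.241]
wrist_force: [0.2, -0.5, -0.3]
grip_width: 38.8
grip_force: 0.0
```

```bash
python3 plan.py 475.5,12,112,0.033; python3 wy.py 32
```

```text
t 33.85 at [ 418.6 -352.4  121.5] [ 3.141e+00 -1.000e-03 -2.410e-01] F [ 0.2 -0.5 -0.3] w 38.8 g 0.0
16 rows lin [0.039, -0.924, 0.024] dr z -0.034
(array([ 433.7, -291.1], dtype=float32), 109.1, 23.1, -0.242) (199, 169, 47, 162)
(array([ 419.1, -352.7], dtype=float32), 109.1, 19.6, -0.241) (307, 168, 32, 162)
(array([ 418.5, -533.4], dtype=float32), 116.4, 30.3, 0.006) (585, 79, 55, 191)
```

{"fn": "move_arm", "kwargs": {"plan": [{"linear":[0.039,-0.924,0.024],"dr":[0,0,-0.034],"gripper":0.5},{"linear":[0.039,-0.924,0.024],"dr":[0,0,-0.034],"gripper":0.5},{"linear":[0.039,-0.924,0.024],"dr":[0,0,-0.034],"gripper":0.5},{"linear":[0.039,-0.924,0.024],"dr":[0,0,-0.034],"gripper":0.5},{"linear":[0.039,-0.924,0.024],"dr":[0,0,-0.034],"gripper":0.5},{"linear":[0.039,-0.924,0.024],"dr":[0,0,-0.034],"gripper":0.5},{"linear":[0.039,-0.924,0.024],"dr":[0,0,-0.034],"gripper":0.5},{"linear":[0.039,-0.924,0.024],"dr":[0,0,-0.034],"gripper":0.5}]}}

```text
t: 34.7
tool_pos: [458.7, -170.8, 115.1]
tool_rot: [-3.141, 0.003, -0.105]
wrist_force: [0.8, -0.4, -0.3]
grip_width: 42.8
grip_force: 0.0
```

{"fn": "move_arm", "kwargs": {"plan": [{"linear":[0.039,-0.924,0.024],"dr":[0,0,-0.034],"gripper":0.5},{"linear":[0.039,-0.924,0.024],"dr":[0,0,-0.034],"gripper":0.5},{"linear":[0.039,-0.924,0.024],"dr":[0,0,-0.034],"gripper":0.5},{"linear":[0.039,-0.924,0.024],"dr":[0,0,-0.034],"gripper":0.5},{"linear":[0.039,-0.924,0.024],"dr":[0,0,-0.034],"gripper":0.5},{"linear":[0.039,-0.924,0.024],"dr":[0,0,-0.034],"gripper":0.5},{"linear":[0.039,-0.924,0.024],"dr":[0,0,-0.034],"gripper":0.5},{"linear":[0.039,-0.924,0.024],"dr":[0,0,-0.034],"gripper":0.5}]}}

```text
t: 35.5
tool_pos: [474.7, 12.9, 110.3]
tool_rot: [-3.141, 0.003, 0.031]
wrist_force: [0.4, -0.4, 0.3]
grip_width: 42.7
grip_force: 0.0
```

{"fn": "move_arm", "kwargs": {"plan": [{"linear":[0,0,0],"dr":[0,0,0],"gripper":0.5},{"linear":[0,0,0],"dr":[0,0,0],"gripper":0.5},{"linear":[0,0,0],"dr":[0,0,0],"gripper":0.5}]}}

```text
t: 35.8
tool_pos: [475.4, 11.4, 111.2]
tool_rot: [3.141, 0.001, 0.03]
wrist_force: [0.1, 0.5, -0.1]
grip_width: 43.2
grip_force: 0.0
```

```bash
python3 wy.py 24;python3 plan.py 475.5,12,28.5,0.033 475.5,12,128,0.033 458.8,-328.4,125,1.33
```

```text
(array([475.2,  13.7], dtype=float32), 110.4, 20.3, 0.04) (302, 168, 34, 165)
(array([ 599.4, -110. ], dtype=float32), 44.8, 30.2, 0.19) (527, 0, 61, 93)
(array([592.1, -44.4], dtype=float32), 52.0, 24.2, 0.059) (408, 0, 51, 108)
(array([591.7,  19.3], dtype=float32), 52.1, 20.5, 0.186) (288, 0, 52, 106)
t 35.85 at [475.5  11.2 111.3] [3.141e+00 1.000e-03 3.000e-02] F [ 0.2  0.4 -0.6] w 42.7 g 0.0
4 rows lin [-0.0, -0.008, 0.828] dr z -0.002
5 rows lin [0.0, -0.0, -0.796] dr z 0.0
15 rows lin [-0.619, 0.754, 0.008] dr z -0.173
```

{"fn": "move_arm", "kwargs": {"plan": [{"linear":[0,-0.1,0.9],"dr":[0,0,0.01],"gripper":0.5},{"linear":[0,0,0.9],"dr":[0,0,0],"gripper":0.5},{"linear":[0,0,0.9],"dr":[0,0,0],"gripper":0.5},{"linear":[0,0,0.6],"dr":[0,0,0],"gripper":0.45},{"linear":[0,0,0],"dr":[0,0,0],"gripper":0},{"linear":[0,0,0],"dr":[0,0,0],"gripper":0},{"linear":[0,0,0],"dr":[0,0,0],"gripper":0},{"linear":[0,0,0],"dr":[0,0,0],"gripper":0},{"linear":[0,0,0],"dr":[0,0,0],"gripper":0}]}}

```text
t: 36.75
tool_pos: [476.3, 14.3, 30.0]
tool_rot: [3.141, -0.002, 0.026]
wrist_force: [-0.3, 0.3, -0.6]
grip_width: 18.6
grip_force: 61.7
```

{"fn": "move_arm", "kwargs": {"plan": [{"linear":[0,0,-0.5],"dr":[0,0,0],"gripper":0},{"linear":[0,0,-1],"dr":[0,0,0],"gripper":0},{"linear":[0,0,-1],"dr":[0,0,0],"gripper":0},{"linear":[0,0,-1],"dr":[0,0,0],"gripper":0},{"linear":[0,0,-0.3],"dr":[0,0,0],"gripper":0},{"linear":[-0.08,0.97,0],"dr":[0,0,0],"gripper":0},{"linear":[-0.08,0.97,0],"dr":[0,0,0],"gripper":0},{"linear":[-0.08,0.97,0],"dr":[0,0,0],"gripper":0},{"linear":[-0.08,0.97,0],"dr":[0,0,0],"gripper":0},{"linear":[-0.08,0.97,0],"dr":[0,0,0],"gripper":0}]}}

```text
t: 37.75
tool_pos: [468.3, -107.8, 123.8]
tool_rot: [-3.141, 0.001, 0.026]
wrist_force: [-0.1, -0.7, -0.3]
grip_width: 18.5
grip_force: 61.8
```

{"fn": "move_arm", "kwargs": {"plan": [{"linear":[-0.08,0.97,0],"dr":[0,0,0],"gripper":0},{"linear":[-0.08,0.97,0],"dr":[0,0,0],"gripper":0},{"linear":[-0.08,0.97,0],"dr":[0,0,0],"gripper":0},{"linear":[-0.08,0.97,0],"dr":[0,0,0],"gripper":0},{"linear":[-0.08,0.97,0],"dr":[0,0,0],"gripper":0},{"linear":[-0.08,0.97,0],"dr":[0,0,0],"gripper":0},{"linear":[-0.08,0.97,0],"dr":[0,0,0],"gripper":0},{"linear":[-0.08,0.97,0],"dr":[0,0,0],"gripper":0},{"linear":[-0.08,0.97,0],"dr":[0,0,0],"gripper":0}]}}

```text
t: 38.65
tool_pos: [456.0, -326.3, 123.5]
tool_rot: [-3.141, 0.001, 0.026]
wrist_force: [0.6, -0.6, -0.3]
grip_width: 19.1
grip_force: 61.8
```

{"fn": "move_arm", "kwargs": {"plan": [{"linear":[0,0,0],"dr":[0,0,-0.288],"gripper":0},{"linear":[0,0,0],"dr":[0,0,-0.288],"gripper":0},{"linear":[0,0,0],"dr":[0,0,-0.288],"gripper":0},{"linear":[0,0,0],"dr":[0,0,-0.288],"gripper":0},{"linear":[0,0,0],"dr":[0,0,-0.288],"gripper":0},{"linear":[0,0,0],"dr":[0,0,-0.288],"gripper":0},{"linear":[0,0,0],"dr":[0,0,-0.288],"gripper":0},{"linear":[0,0,0],"dr":[0,0,-0.288],"gripper":0},{"linear":[0,0,0],"dr":[0,0,-0.288],"gripper":0},{"linear":[0,0,0],"dr":[0,0,0],"gripper":0}]}}

```text
t: 39.65
tool_pos: [456.1, -325.3, 123.6]
tool_rot: [-3.141, -0.0, 1.322]
wrist_force: [-1.2, -0.3, -0.3]
grip_width: 18.2
grip_force: 61.8
```

{"fn": "move_arm", "kwargs": {"plan": [{"linear":[0,0,0],"dr":[0,0,0],"gripper":0},{"linear":[0,0,0],"dr":[0,0,0],"gripper":0},{"linear":[0,0,0],"dr":[0,0,0],"gripper":0}]}}

```text
t: 39.95
tool_pos: [456.4, -325.6, 124.1]
tool_rot: [-3.141, -0.0, 1.32]
wrist_force: [-0.3, -0.3, -0.0]
grip_width: 18.4
grip_force: 61.8
```

```bash
python3 wy.py;python3 plan.py 458.8,-328.4,60,1.33
```

```text
(array([ 440.5, -312.7], dtype=float32), 96.1, 63.6, 1.32) (187, 181, 175, 223)
t 40.0 at [ 456.5 -325.6  124.2] [-3.142 -0.     1.321] F [ 0.5  0.4 -0.8] w 18.5 g 61.787781715393066
3 rows lin [-0.028, 0.039, 0.856] dr z -0.006
```

{"fn": "move_arm", "kwargs": {"plan": [{"linear":[-0.04,0.12,0.8],"dr":[0,0,-0.018],"gripper":0},{"linear":[0,0,0.8],"dr":[0,0,0],"gripper":0},{"linear":[0,0,0.7],"dr":[0,0,0],"gripper":0},{"linear":[0,0,0.24],"dr":[0,0,0],"gripper":0},{"linear":[0,0,0],"dr":[0,0,0],"gripper":0},{"linear":[0,0,0],"dr":[0,0,0],"gripper":0},{"linear":[0,0,0],"dr":[0,0,0],"gripper":0},{"linear":[0,0,0],"dr":[0,0,0],"gripper":0}]}}

```text
t: 40.8
tool_pos: [459.7, -327.8, 61.7]
tool_rot: [3.14, 0.001, 1.331]
wrist_force: [-0.1, 0.5, -1.0]
grip_width: 18.6
grip_force: 61.8
```

```bash
python3 plan.py 459.1,-327.3,57.6,1.33
```

```text
t 40.8 at [ 459.7 -327.8   61.7] [3.140e+00 1.000e-03 1.331e+00] F [-0.1  0.5 -1. ] w 18.6 g 61.78979516029358
1 rows lin [0.014, -0.028, 0.165] dr z 0.001
```

{"fn": "move_arm", "kwargs": {"plan": [{"linear":[0.01,-0.02,0.08],"dr":[0,0,0],"gripper":0},{"linear":[0,0,0.08],"dr":[0,0,0],"gripper":0},{"linear":[0,0,0],"dr":[0,0,0],"gripper":0},{"linear":[0,0,0],"dr":[0,0,0],"gripper":0}]}}

```text
t: 41.2
tool_pos: [458.6, -327.0, 56.7]
tool_rot: [-3.141, -0.0, 1.331]
wrist_force: [-0.8, -0.1, -0.5]
grip_width: 18.4
grip_force: 61.8
```

{"fn": "move_arm", "kwargs": {"plan": [{"linear":[0,0,0.03],"dr":[0,0,0],"gripper":0},{"linear":[0,0,0],"dr":[0,0,0],"gripper":0},{"linear":[0,0,0],"dr":[0,0,0],"gripper":0}]}}

```text
t: 41.5
tool_pos: [458.7, -327.0, 56.4]
tool_rot: [3.141, 0.0, 1.331]
wrist_force: [-1.4, 1.6, 4.9]
grip_width: 18.5
grip_force: 62.5
```

{"fn": "move_arm", "kwargs": {"plan": [{"linear":[0,0,0],"dr":[0,0,0],"gripper":0.45},{"linear":[0,0,0],"dr":[0,0,0],"gripper":0.45},{"linear":[0,0,0],"dr":[0,0,0],"gripper":0.45},{"linear":[0,0,-0.6],"dr":[0,0,0],"gripper":0.45},{"linear":[0,0,-1],"dr":[0,0,0],"gripper":0.45},{"linear":[0,0,-1],"dr":[0,0,0],"gripper":0.45},{"linear":[0,0,-0.4],"dr":[0,0,0],"gripper":0.45},{"linear":[0,0,0],"dr":[0,0,0],"gripper":0.45},{"linear":[0,0,0],"dr":[0,0,0],"gripper":0.45},{"linear":[0,0,0],"dr":[0,0,0],"gripper":0.45}]}}

```text
t: 42.5
tool_pos: [457.9, -326.4, 129.7]
tool_rot: [-3.139, -0.001, 1.331]
wrist_force: [0.4, -0.1, -0.4]
grip_width: 38.5
grip_force: 0.0
```

```bash
python3 wy.py 52;python3 plan.py 458.8,-328.4,125,0.187 633,-109,112,0.187
```

```text
(array([ 395.8, -333.4], dtype=float32), 40.0, 22.7, -0.242) (200, 277, 64, 34)
(array([ 429.3, -318.9], dtype=float32), 109.2, 99.0, 1.336) (188, 170, 171, 170)
t 42.55 at [ 458.  -326.4  129.6] [-3.139e+00 -1.000e-03  1.331e+00] F [ 0.1 -0.1  0.8] w 37.8 g 0.0
8 rows lin [-0.005, 0.01, 0.023] dr z 0.286
12 rows lin [0.707, -0.611, 0.043] dr z 0.0
```

{"fn": "move_arm", "kwargs": {"plan": [{"linear":[0,0,0],"dr":[0,0,0.286],"gripper":0.5},{"linear":[0,0,0],"dr":[0,0,0.286],"gripper":0.5},{"linear":[0,0,0],"dr":[0,0,0.286],"gripper":0.5},{"linear":[0,0,0],"dr":[0,0,0.286],"gripper":0.5},{"linear":[0,0,0],"dr":[0,0,0.286],"gripper":0.5},{"linear":[0,0,0],"dr":[0,0,0.286],"gripper":0.5},{"linear":[0,0,0],"dr":[0,0,0.286],"gripper":0.5},{"linear":[0,0,0],"dr":[0,0,0.286],"gripper":0.5}]}}

```text
t: 43.35
tool_pos: [458.2, -326.6, 129.8]
tool_rot: [-3.14, 0.001, 0.181]
wrist_force: [0.5, -0.6, 0.2]
grip_width: 42.8
grip_force: 0.0
```

{"fn": "move_arm", "kwargs": {"plan": [{"linear":[0.71,-0.6,0.06],"dr":[0,0,0],"gripper":0.5},{"linear":[0.71,-0.6,0.06],"dr":[0,0,0],"gripper":0.5},{"linear":[0.71,-0.6,0.06],"dr":[0,0,0],"gripper":0.5},{"linear":[0.71,-0.6,0.06],"dr":[0,0,0],"gripper":0.5},{"linear":[0.71,-0.6,0.06],"dr":[0,0,0],"gripper":0.5},{"linear":[0.71,-0.6,0.06],"dr":[0,0,0],"gripper":0.5}]}}

```text
t: 43.95
tool_pos: [546.6, -217.8, 120.7]
tool_rot: [-3.14, 0.002, 0.187]
wrist_force: [0.5, 0.1, 0.0]
grip_width: 42.7
grip_force: 0.0
```

{"fn": "move_arm", "kwargs": {"plan": [{"linear":[0.71,-0.6,0.06],"dr":[0,0,0],"gripper":0.5},{"linear":[0.71,-0.6,0.06],"dr":[0,0,0],"gripper":0.5},{"linear":[0.71,-0.6,0.06],"dr":[0,0,0],"gripper":0.5},{"linear":[0.71,-0.6,0.06],"dr":[0,0,0],"gripper":0.5},{"linear":[0.71,-0.6,0.06],"dr":[0,0,0],"gripper":0.5},{"linear":[0.71,-0.6,0.06],"dr":[0,0,0],"gripper":0.5},{"linear":[0,0,0],"dr":[0,0,0],"gripper":0.5},{"linear":[0,0,0],"dr":[0,0,0],"gripper":0.5},{"linear":[0,0,0],"dr":[0,0,0],"gripper":0.5}]}}

```text
t: 44.85
tool_pos: [633.6, -111.1, 112.3]
tool_rot: [-3.141, 0.002, 0.187]
wrist_force: [-0.5, -0.6, 0.2]
grip_width: 43.0
grip_force: 0.0
```

```bash
python3 wy.py 24;python3 plan.py 633,-109,28.5,0.187 633,-109,125,0.187 394.8,-312.6,125,0.187; python3 - <<'E'
from h import *
c=cam('top');cv2.imwrite('pics/t2.png',cv2.resize(c['color'][180:360,280:520],None,fx=3,fy=3))
E
```

```text
(array([ 634.5, -109.4], dtype=float32), 109.8, 20.4, 0.189) (304, 166, 34, 164)
(array([624.3, -47.3], dtype=float32), 111.2, 24.0, 0.059) (202, 162, 45, 166)
(array([623.7,  19.6], dtype=float32), 109.8, 30.4, 0.193) (74, 142, 77, 171)
t 44.9 at [ 633.6 -111.3  112.5] [-3.141e+00  1.000e-03  1.860e-01] F [ 0.2 -0.   0. ] w 42.8 g 0.0
4 rows lin [-0.002, -0.024, 0.84] dr z -0.0
5 rows lin [0.0, -0.0, -0.772] dr z 0.0
14 rows lin [-0.777, 0.445, -0.0] dr z -0.0
```

View pics/t2.png

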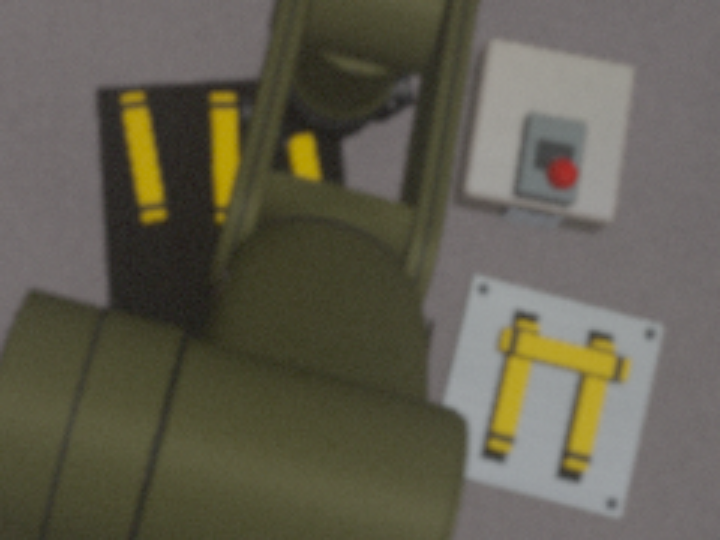

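The top view shows the first crosswise bar lying squarely on both strips' bars. I pick C and carry it to the second cross place.

{"fn": "move_arm", "kwargs": {"plan": [{"linear":[0.05,-0.07,0.9],"dr":[0,0,0],"gripper":0.5},{"linear":[0,0,0.9],"dr":[0,0,0],"gripper":0.5},{"linear":[0,0,0.9],"dr":[0,0,0],"gripper":0.5},{"linear":[0,0,0.65],"dr":[0,0,0],"gripper":0.45},{"linear":[0,0,0],"dr":[0,0,0],"gripper":0},{"linear":[0,0,0],"dr":[0,0,0],"gripper":0},{"linear":[0,0,0],"dr":[0,0,0],"gripper":0},{"linear":[0,0,0],"dr":[0,0,0],"gripper":0},{"linear":[0,0,0],"dr":[0,0,0],"gripper":0}]}}

```text
t: 45.85
tool_pos: [636.1, -108.8, 30.3]
tool_rot: [3.141, -0.002, 0.187]
wrist_force: [0.1, -0.1, -1.0]
grip_width: 18.5
grip_force: 62.1
```

{"fn": "move_arm", "kwargs": {"plan": [{"linear":[0,0,-0.5],"dr":[0,0,0],"gripper":0},{"linear":[0,0,-1],"dr":[0,0,0],"gripper":0},{"linear":[0,0,-1],"dr":[0,0,0],"gripper":0},{"linear":[0,0,-1],"dr":[0,0,0],"gripper":0},{"linear":[0,0,-0.3],"dr":[0,0,0],"gripper":0},{"linear":[-0.78,0.44,0],"dr":[0,0,0],"gripper":0},{"linear":[-0.78,0.44,0],"dr":[0,0,0],"gripper":0},{"linear":[-0.78,0.44,0],"dr":[0,0,0],"gripper":0},{"linear":[-0.78,0.44,0],"dr":[0,0,0],"gripper":0},{"linear":[-0.78,0.44,0],"dr":[0,0,0],"gripper":0}]}}

```text
t: 46.85
tool_pos: [548.9, -181.1, 124.2]
tool_rot: [-3.141, 0.0, 0.187]
wrist_force: [1.3, -0.7, -0.1]
grip_width: 18.7
grip_force: 62.2
```

{"fn": "move_arm", "kwargs": {"plan": [{"linear":[-0.78,0.44,0],"dr":[0,0,0],"gripper":0},{"linear":[-0.78,0.44,0],"dr":[0,0,0],"gripper":0},{"linear":[-0.78,0.44,0],"dr":[0,0,0],"gripper":0},{"linear":[-0.78,0.44,0],"dr":[0,0,0],"gripper":0},{"linear":[-0.78,0.44,0],"dr":[0,0,0],"gripper":0},{"linear":[-0.78,0.44,0],"dr":[0,0,0],"gripper":0},{"linear":[-0.78,0.44,0],"dr":[0,0,0],"gripper":0},{"linear":[-0.78,0.44,0],"dr":[0,0,0],"gripper":0},{"linear":[-0.78,0.44,0],"dr":[0,0,0],"gripper":0}]}}

```text
t: 47.75
tool_pos: [395.0, -311.0, 124.3]
tool_rot: [-3.141, 0.0, 0.187]
wrist_force: [0.6, -0.3, -0.5]
grip_width: 18.4
grip_force: 62.2
```

{"fn": "move_arm", "kwargs": {"plan": [{"linear":[0,0,0],"dr":[0,0,-0.286],"gripper":0},{"linear":[0,0,0],"dr":[0,0,-0.286],"gripper":0},{"linear":[0,0,0],"dr":[0,0,-0.286],"gripper":0},{"linear":[0,0,0],"dr":[0,0,-0.286],"gripper":0},{"linear":[0,0,0],"dr":[0,0,-0.286],"gripper":0},{"linear":[0,0,0],"dr":[0,0,-0.286],"gripper":0},{"linear":[0,0,0],"dr":[0,0,-0.286],"gripper":0},{"linear":[0,0,0],"dr":[0,0,-0.286],"gripper":0},{"linear":[0,0,0],"dr":[0,0,0],"gripper":0},{"linear":[0,0,0],"dr":[0,0,0],"gripper":0}]}}

```text
t: 48.75
tool_pos: [395.7, -310.5, 124.2]
tool_rot: [-3.141, -0.0, 1.327]
wrist_force: [-0.6, 1.1, -0.3]
grip_width: 18.4
grip_force: 62.2
```

{"fn": "move_arm", "kwargs": {"plan": [{"linear":[0,0,0],"dr":[0,0,0],"gripper":0},{"linear":[0,0,0],"dr":[0,0,0],"gripper":0}]}}

```text
t: 48.95
tool_pos: [395.8, -310.6, 124.3]
tool_rot: [-3.142, -0.0, 1.329]
wrist_force: [-0.6, -0.2, -0.7]
grip_width: 19.0
grip_force: 62.2
```

```bash
python3 wy.py;python3 plan.py 394.8,-312.6,60,1.33
```

```text
(array([ 417.1, -305.1], dtype=float32), 97.9, 63.7, 1.376) (286, 171, 175, 233)
t 49.0 at [ 395.8 -310.6  124.3] [-3.142 -0.     1.33 ] F [-0.5 -0.4 -0.1] w 18.2 g 62.24472999572754
3 rows lin [-0.029, -0.007, 0.857] dr z -0.0
```

{"fn": "move_arm", "kwargs": {"plan": [{"linear":[-0.045,-0.02,0.8],"dr":[0,0,0],"gripper":0},{"linear":[0,0,0.8],"dr":[0,0,0],"gripper":0},{"linear":[0,0,0.7],"dr":[0,0,0],"gripper":0},{"linear":[0,0,0.24],"dr":[0,0,0],"gripper":0},{"linear":[0,0,0.08],"dr":[0,0,0],"gripper":0},{"linear":[0,0,0],"dr":[0,0,0],"gripper":0},{"linear":[0,0,0],"dr":[0,0,0],"gripper":0},{"linear":[0,0,0],"dr":[0,0,0],"gripper":0},{"linear":[0,0,0],"dr":[0,0,0],"gripper":0}]}}

```text
t: 49.9
tool_pos: [395.4, -311.9, 59.4]
tool_rot: [3.14, 0.001, 1.331]
wrist_force: [0.3, 0.3, -0.2]
grip_width: 18.4
grip_force: 62.2
```

{"fn": "move_arm", "kwargs": {"plan": [{"linear":[0,0,0.04],"dr":[0,0,0],"gripper":0},{"linear":[0,0,0],"dr":[0,0,0],"gripper":0},{"linear":[0,0,0],"dr":[0,0,0],"gripper":0}]}}

```text
t: 50.2
tool_pos: [395.1, -311.6, 57.8]
tool_rot: [-3.142, -0.0, 1.331]
wrist_force: [-0.3, -0.4, -0.1]
grip_width: 18.7
grip_force: 62.2
```

{"fn": "move_arm", "kwargs": {"plan": [{"linear":[0,0,0.04],"dr":[0,0,0],"gripper":0},{"linear":[0,0,0],"dr":[0,0,0],"gripper":0},{"linear":[0,0,0],"dr":[0,0,0],"gripper":0}]}}

```text
t: 50.5
tool_pos: [395.0, -311.6, 56.7]
tool_rot: [-3.141, -0.0, 1.331]
wrist_force: [-0.0, -0.2, 0.6]
grip_width: 18.3
grip_force: 62.2
```

{"fn": "move_arm", "kwargs": {"plan": [{"linear":[0,0,0.02],"dr":[0,0,0],"gripper":0},{"linear":[0,0,0],"dr":[0,0,0],"gripper":0},{"linear":[0,0,0],"dr":[0,0,0],"gripper":0}]}}

```text
t: 50.8
tool_pos: [395.1, -311.6, 56.3]
tool_rot: [-3.142, -0.0, 1.331]
wrist_force: [0.7, -0.1, -0.6]
grip_width: 18.7
grip_force: 62.2
```

{"fn": "move_arm", "kwargs": {"plan": [{"linear":[0,0,0],"dr":[0,0,0],"gripper":0.45},{"linear":[0,0,0],"dr":[0,0,0],"gripper":0.45},{"linear":[0,0,0],"dr":[0,0,0],"gripper":0.45},{"linear":[0,0,-0.6],"dr":[0,0,0],"gripper":0.45},{"linear":[0,0,-1],"dr":[0,0,0],"gripper":0.45},{"linear":[0,0,-1],"dr":[0,0,0],"gripper":0.45},{"linear":[0,0,-0.4],"dr":[0,0,0],"gripper":0.45},{"linear":[0,0,0],"dr":[0,0,0],"gripper":0.45},{"linear":[0,0,0],"dr":[0,0,0],"gripper":0.45}]}}

```text
t: 51.7
tool_pos: [394.8, -311.4, 130.8]
tool_rot: [-3.141, -0.0, 1.331]
wrist_force: [0.6, -0.2, -0.4]
grip_width: 38.1
grip_force: 0.0
```

```bash
python3 plan.py 396,-312,130,0.06 623.5,-45.5,112,0.06
```

```text
t 51.7 at [ 394.8 -311.4  130.8] [-3.141 -0.     1.331] F [ 0.6 -0.2 -0.4] w 38.1 g 0.0
9 rows lin [0.002, 0.006, 0.003] dr z 0.282
15 rows lin [0.648, -0.673, 0.048] dr z -0.0
```

{"fn": "move_arm", "kwargs": {"plan": [{"linear":[0,0,0],"dr":[0,0,0.282],"gripper":0.5},{"linear":[0,0,0],"dr":[0,0,0.282],"gripper":0.5},{"linear":[0,0,0],"dr":[0,0,0.282],"gripper":0.5},{"linear":[0,0,0],"dr":[0,0,0.282],"gripper":0.5},{"linear":[0,0,0],"dr":[0,0,0.282],"gripper":0.5},{"linear":[0,0,0],"dr":[0,0,0.282],"gripper":0.5},{"linear":[0,0,0],"dr":[0,0,0.282],"gripper":0.5},{"linear":[0,0,0],"dr":[0,0,0.282],"gripper":0.5},{"linear":[0,0,0],"dr":[0,0,0.282],"gripper":0.5}]}}

```text
t: 52.6
tool_pos: [394.2, -310.9, 129.6]
tool_rot: [-3.139, 0.002, 0.056]
wrist_force: [0.5, -1.4, 0.7]
grip_width: 42.5
grip_force: 0.0
```

{"fn": "move_arm", "kwargs": {"plan": [{"linear":[0.65,-0.67,0.05],"dr":[0,0,0],"gripper":0.5},{"linear":[0.65,-0.67,0.05],"dr":[0,0,0],"gripper":0.5},{"linear":[0.65,-0.67,0.05],"dr":[0,0,0],"gripper":0.5},{"linear":[0.65,-0.67,0.05],"dr":[0,0,0],"gripper":0.5},{"linear":[0.65,-0.67,0.05],"dr":[0,0,0],"gripper":0.5},{"linear":[0.65,-0.67,0.05],"dr":[0,0,0],"gripper":0.5},{"linear":[0.65,-0.67,0.05],"dr":[0,0,0],"gripper":0.5},{"linear":[0.65,-0.67,0.05],"dr":[0,0,0],"gripper":0.5}]}}

```text
t: 53.4
tool_pos: [516.0, -168.6, 119.4]
tool_rot: [-3.14, 0.003, 0.062]
wrist_force: [-0.0, -0.3, 0.4]
grip_width: 42.5
grip_force: 0.0
```

{"fn": "move_arm", "kwargs": {"plan": [{"linear":[0.65,-0.67,0.05],"dr":[0,0,0],"gripper":0.5},{"linear":[0.65,-0.67,0.05],"dr":[0,0,0],"gripper":0.5},{"linear":[0.65,-0.67,0.05],"dr":[0,0,0],"gripper":0.5},{"linear":[0.65,-0.67,0.05],"dr":[0,0,0],"gripper":0.5},{"linear":[0.65,-0.67,0.05],"dr":[0,0,0],"gripper":0.5},{"linear":[0.65,-0.67,0.05],"dr":[0,0,0],"gripper":0.5},{"linear":[0.65,-0.67,0.05],"dr":[0,0,0],"gripper":0.5},{"linear":[0,0,0],"dr":[0,0,0],"gripper":0.5},{"linear":[0,0,0],"dr":[0,0,0],"gripper":0.5},{"linear":[0,0,0],"dr":[0,0,0],"gripper":0.5}]}}

```text
t: 54.4
tool_pos: [621.4, -46.3, 111.4]
tool_rot: [-3.141, 0.003, 0.062]
wrist_force: [0.7, 0.2, -0.2]
grip_width: 42.6
grip_force: 0.0
```

```bash
python3 wy.py 24;python3 plan.py 623.5,-45.5,28.5,0.06 623.5,-45.5,130,0.06 434.7,-288.5,130,-0.241; python3 - <<'E'
from h import *
c=cam('top');cv2.imwrite('pics/t3.png',c['color'])
for k in blobs(cv2.morphologyEx(mask(c,'y'),cv2.MORPH_CLOSE,np.ones((5,5))),100,(415,265,510,355)): print('tower',rect(c,k,52),len(k))
E
```

```text
(array([624.1, -45.1], dtype=float32), 110.3, 20.4, 0.058) (305, 163, 34, 166)
(array([623.2,  22.1], dtype=float32), 109.8, 25.7, 0.195) (175, 157, 71, 168)
t 54.45 at [621.6 -46.5 111.7] [-3.142e+00  2.000e-03  6.100e-02] F [-0.4  0.1 -0.2] w 42.3 g 0.0
4 rows lin [0.019, -0.009, 0.832] dr z 0.001
5 rows lin [0.0, -0.0, -0.812] dr z -0.0
13 rows lin [-0.522, 0.794, -0.0] dr z 0.046
tower (array([ 423. , -317.1], dtype=float32), 111.4, 106.0, -0.244) 179
```

{"fn": "move_arm", "kwargs": {"plan": [{"linear":[0.08,-0.05,0.9],"dr":[0,0,0],"gripper":0.5},{"linear":[0,0,0.9],"dr":[0,0,0],"gripper":0.5},{"linear":[0,0,0.9],"dr":[0,0,0],"gripper":0.5},{"linear":[0,0,0.62],"dr":[0,0,0],"gripper":0.45},{"linear":[0,0,0],"dr":[0,0,0],"gripper":0},{"linear":[0,0,0],"dr":[0,0,0],"gripper":0},{"linear":[0,0,0],"dr":[0,0,0],"gripper":0},{"linear":[0,0,0],"dr":[0,0,0],"gripper":0},{"linear":[0,0,0],"dr":[0,0,0],"gripper":0}]}}

```text
t: 55.4
tool_pos: [625.4, -44.6, 30.5]
tool_rot: [3.141, -0.002, 0.062]
wrist_force: [-0.0, -0.5, -0.4]
grip_width: 18.6
grip_force: 62.1
```

{"fn": "move_arm", "kwargs": {"plan": [{"linear":[0,0,-0.5],"dr":[0,0,0],"gripper":0},{"linear":[0,0,-1],"dr":[0,0,0],"gripper":0},{"linear":[0,0,-1],"dr":[0,0,0],"gripper":0},{"linear":[0,0,-1],"dr":[0,0,0],"gripper":0},{"linear":[0,0,-0.6],"dr":[0,0,0],"gripper":0},{"linear":[-0.52,0.79,0],"dr":[0,0,0.046],"gripper":0},{"linear":[-0.52,0.79,0],"dr":[0,0,0.046],"gripper":0},{"linear":[-0.52,0.79,0],"dr":[0,0,0.046],"gripper":0},{"linear":[-0.52,0.79,0],"dr":[0,0,0.046],"gripper":0},{"linear":[-0.52,0.79,0],"dr":[0,0,0.046],"gripper":0}]}}

```text
t: 56.4
tool_pos: [561.1, -144.9, 133.3]
tool_rot: [3.141, -0.001, -0.054]
wrist_force: [0.2, -0.4, 0.0]
grip_width: 18.4
grip_force: 62.2
```

{"fn": "move_arm", "kwargs": {"plan": [{"linear":[-0.52,0.79,0],"dr":[0,0,0.046],"gripper":0},{"linear":[-0.52,0.79,0],"dr":[0,0,0.046],"gripper":0},{"linear":[-0.52,0.79,0],"dr":[0,0,0.046],"gripper":0},{"linear":[-0.52,0.79,0],"dr":[0,0,0.046],"gripper":0},{"linear":[-0.52,0.79,0],"dr":[0,0,0.046],"gripper":0},{"linear":[-0.52,0.79,0],"dr":[0,0,0.046],"gripper":0},{"linear":[-0.52,0.79,0],"dr":[0,0,0.046],"gripper":0},{"linear":[-0.52,0.79,0],"dr":[0,0,0.046],"gripper":0},{"linear":[0,0,0],"dr":[0,0,0],"gripper":0},{"linear":[0,0,0],"dr":[0,0,0],"gripper":0}]}}

```text
t: 57.4
tool_pos: [437.6, -287.0, 132.9]
tool_rot: [3.141, -0.001, -0.238]
wrist_force: [-0.2, 0.4, -0.4]
grip_width: 18.5
grip_force: 62.2
```

{"fn": "move_arm", "kwargs": {"plan": [{"linear":[0,0,0],"dr":[0,0,0],"gripper":0},{"linear":[0,0,0],"dr":[0,0,0],"gripper":0}]}}

```text
t: 57.6
tool_pos: [438.2, -286.1, 132.3]
tool_rot: [-3.142, -0.001, -0.236]
wrist_force: [-0.3, 0.3, -1.1]
grip_width: 18.3
grip_force: 62.2
```

```bash
python3 wy.py;python3 plan.py 434.5,-288.4,80,-0.241; python3 -c "
from h import *
c=cam('wrist');cv2.imwrite('pics/w7.png',c['color'])"
```

```text
(array([ 442.5, -309.8], dtype=float32), 99.0, 67.1, -0.227) (290, 172, 184, 232)
t 57.65 at [ 438.1 -286.1  132.2] [-3.142 -0.    -0.236] F [ 1.6 -0.3 -0.1] w 18.5 g 62.20254421234131
3 rows lin [-0.039, 0.041, 0.696] dr z 0.003
```

View pics/w7.png

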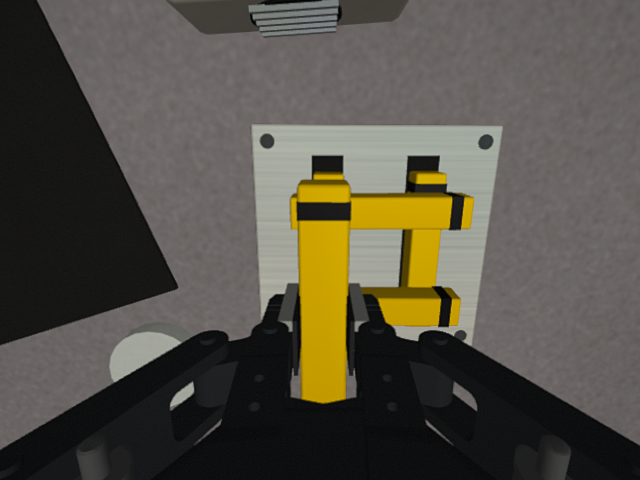

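{"fn": "move_arm", "kwargs": {"plan": [{"linear":[-0.08,0.12,0.7],"dr":[0,0,0.01],"gripper":0},{"linear":[0,0,0.8],"dr":[0,0,0],"gripper":0},{"linear":[0,0,0.5],"dr":[0,0,0],"gripper":0},{"linear":[0,0,0.12],"dr":[0,0,0],"gripper":0},{"linear":[0,0,0],"dr":[0,0,0],"gripper":0},{"linear":[0,0,0],"dr":[0,0,0],"gripper":0},{"linear":[0,0,0],"dr":[0,0,0],"gripper":0},{"linear":[0,0,0],"dr":[0,0,0],"gripper":0},{"linear":[0,0,0],"dr":[0,0,0],"gripper":0}]}}

```text
t: 58.6
tool_pos: [435.0, -289.3, 79.5]
tool_rot: [3.141, -0.001, -0.242]
wrist_force: [0.0, -0.2, -1.2]
grip_width: 18.5
grip_force: 62.2
```

```bash
python3 plan.py 435.4,-288.6,77.6,-0.241
```

```text
t 58.6 at [ 435.  -289.3   79.5] [ 3.141e+00 -1.000e-03 -2.420e-01] F [ 0.  -0.2 -1.2] w 18.5 g 62.19206213951111
1 rows lin [0.008, -0.032, 0.077] dr z -0.002
```

{"fn": "move_arm", "kwargs": {"plan": [{"linear":[0.01,-0.03,0.06],"dr":[0,0,0],"gripper":0},{"linear":[0,0,0],"dr":[0,0,0],"gripper":0},{"linear":[0,0,0],"dr":[0,0,0],"gripper":0}]}}

```text
t: 58.9
tool_pos: [435.1, -288.4, 77.5]
tool_rot: [-3.142, 0.0, -0.242]
wrist_force: [-0.1, -0.3, -0.2]
grip_width: 18.5
grip_force: 62.2
```

{"fn": "move_arm", "kwargs": {"plan": [{"linear":[0,0,0.03],"dr":[0,0,0],"gripper":0},{"linear":[0,0,0],"dr":[0,0,0],"gripper":0},{"linear":[0,0,0],"dr":[0,0,0],"gripper":0}]}}

```text
t: 59.2
tool_pos: [435.2, -288.4, 76.7]
tool_rot: [-3.142, 0.0, -0.242]
wrist_force: [-0.0, -0.1, -0.5]
grip_width: 18.6
grip_force: 62.2
```

{"fn": "move_arm", "kwargs": {"plan": [{"linear":[0,0,0.03],"dr":[0,0,0],"gripper":0},{"linear":[0,0,0],"dr":[0,0,0],"gripper":0},{"linear":[0,0,0],"dr":[0,0,0],"gripper":0}]}}

```text
t: 59.5
tool_pos: [435.3, -288.5, 76.5]
tool_rot: [3.141, -0.0, -0.242]
wrist_force: [-0.5, 1.2, 5.7]
grip_width: 18.9
grip_force: 63.0
```

{"fn": "move_arm", "kwargs": {"plan": [{"linear":[0,0,0],"dr":[0,0,0],"gripper":0.45},{"linear":[0,0,0],"dr":[0,0,0],"gripper":0.45},{"linear":[0,0,0],"dr":[0,0,0],"gripper":0.45},{"linear":[0,0,-0.6],"dr":[0,0,0],"gripper":0.45},{"linear":[0,0,-1],"dr":[0,0,0],"gripper":0.45},{"linear":[0,0,-1],"dr":[0,0,0],"gripper":0.45},{"linear":[0,0,0],"dr":[0,0,0],"gripper":0.45},{"linear":[0,0,0],"dr":[0,0,0],"gripper":0.45},{"linear":[0,0,0],"dr":[0,0,0],"gripper":0.45}]}}

```text
t: 60.4
tool_pos: [434.5, -287.9, 140.1]
tool_rot: [-3.141, 0.002, -0.242]
wrist_force: [-0.2, 0.7, -0.0]
grip_width: 38.3
grip_force: 0.0
```

```bash
python3 wy.py 72;python3 plan.py 623.2,23,112,0.193
```

```text
(array([ 429.7, -316.6], dtype=float32), 110.4, 98.2, -0.244) (287, 166, 178, 180)
t 60.45 at [ 434.4 -287.9  139.9] [-3.141e+00  2.000e-03 -2.420e-01] F [-0.5 -0.2  0. ] w 38.5 g 0.0
16 rows lin [0.445, -0.801, 0.07] dr z -0.054
```

{"fn": "move_arm", "kwargs": {"plan": [{"linear":[0.445,-0.8,0.07],"dr":[0,0,-0.054],"gripper":0.5},{"linear":[0.445,-0.8,0.07],"dr":[0,0,-0.054],"gripper":0.5},{"linear":[0.445,-0.8,0.07],"dr":[0,0,-0.054],"gripper":0.5},{"linear":[0.445,-0.8,0.07],"dr":[0,0,-0.054],"gripper":0.5},{"linear":[0.445,-0.8,0.07],"dr":[0,0,-0.054],"gripper":0.5},{"linear":[0.445,-0.8,0.07],"dr":[0,0,-0.054],"gripper":0.5},{"linear":[0.445,-0.8,0.07],"dr":[0,0,-0.054],"gripper":0.5},{"linear":[0.445,-0.8,0.07],"dr":[0,0,-0.054],"gripper":0.5}]}}

```text
t: 61.25
tool_pos: [546.4, -142.5, 125.6]
tool_rot: [-3.141, 0.002, -0.025]
wrist_force: [0.3, 0.4, 0.6]
grip_width: 42.9
grip_force: 0.0
```

{"fn": "move_arm", "kwargs": {"plan": [{"linear":[0.445,-0.8,0.07],"dr":[0,0,-0.054],"gripper":0.5},{"linear":[0.445,-0.8,0.07],"dr":[0,0,-0.054],"gripper":0.5},{"linear":[0.445,-0.8,0.07],"dr":[0,0,-0.054],"gripper":0.5},{"linear":[0.445,-0.8,0.07],"dr":[0,0,-0.054],"gripper":0.5},{"linear":[0.445,-0.8,0.07],"dr":[0,0,-0.054],"gripper":0.5},{"linear":[0.445,-0.8,0.07],"dr":[0,0,-0.054],"gripper":0.5},{"linear":[0.445,-0.8,0.07],"dr":[0,0,-0.054],"gripper":0.5},{"linear":[0.445,-0.8,0.07],"dr":[0,0,-0.054],"gripper":0.5}]}}

```text
t: 62.05
tool_pos: [623.8, 22.7, 111.3]
tool_rot: [-3.141, 0.003, 0.191]
wrist_force: [0.7, -0.6, -0.2]
grip_width: 42.8
grip_force: 0.0
```

{"fn": "move_arm", "kwargs": {"plan": [{"linear":[0,0,0],"dr":[0,0,0],"gripper":0.5},{"linear":[0,0,0],"dr":[0,0,0],"gripper":0.5},{"linear":[0,0,0],"dr":[0,0,0],"gripper":0.5}]}}

```text
t: 62.35
tool_pos: [623.5, 21.1, 112.3]
tool_rot: [3.142, 0.002, 0.189]
wrist_force: [0.9, -0.7, 0.3]
grip_width: 42.8
grip_force: 0.0
```

```bash
python3 wy.py 24;python3 plan.py 623.2,23,28.5,0.193 623.2,23,132,0.193 418.9,-352.5,132,-0.241; python3 - <<'E'
from h import *
c=cam('top')
for k in blobs(mask(c,'b'),30,(150,200,330,330)): print('cart',rect(c,k,45))
E
```

```text
(array([623.2,  25.5], dtype=float32), 110.0, 20.4, 0.196) (299, 167, 34, 164)
t 62.4 at [623.6  20.9 112.5] [3.141e+00 1.000e-03 1.890e-01] F [ 0.   0.1 -0.2] w 42.9 g 0.0
4 rows lin [-0.0, -0.022, 0.84] dr z -0.002
5 rows lin [0.0, -0.0, -0.828] dr z -0.0
18 rows lin [-0.447, 0.846, -0.0] dr z 0.048
cart (array([483.8, 313.6], dtype=float32), 72.7, 35.0, 0.026)
```

{"fn": "move_arm", "kwargs": {"plan": [{"linear":[0,-0.18,0.9],"dr":[0,0,-0.012],"gripper":0.5},{"linear":[0,0,0.9],"dr":[0,0,0],"gripper":0.5},{"linear":[0,0,0.9],"dr":[0,0,0],"gripper":0.5},{"linear":[0,0,0.65],"dr":[0,0,0],"gripper":0.45},{"linear":[0,0,0],"dr":[0,0,0],"gripper":0},{"linear":[0,0,0],"dr":[0,0,0],"gripper":0},{"linear":[0,0,0],"dr":[0,0,0],"gripper":0},{"linear":[0,0,0],"dr":[0,0,0],"gripper":0},{"linear":[0,0,0],"dr":[0,0,0],"gripper":0}]}}

```text
t: 63.35
tool_pos: [624.1, 26.1, 30.3]
tool_rot: [3.141, -0.002, 0.196]
wrist_force: [-0.7, -1.0, -0.7]
grip_width: 18.4
grip_force: 62.1
```

{"fn": "move_arm", "kwargs": {"plan": [{"linear":[0,0,-0.5],"dr":[0,0,0],"gripper":0},{"linear":[0,0,-1],"dr":[0,0,0],"gripper":0},{"linear":[0,0,-1],"dr":[0,0,0],"gripper":0},{"linear":[0,0,-1],"dr":[0,0,0],"gripper":0},{"linear":[0,0,-0.6],"dr":[0,0,0],"gripper":0},{"linear":[-0.447,0.85,0],"dr":[0,0,0.048],"gripper":0},{"linear":[-0.447,0.85,0],"dr":[0,0,0.048],"gripper":0},{"linear":[-0.447,0.85,0],"dr":[0,0,0.048],"gripper":0},{"linear":[-0.447,0.85,0],"dr":[0,0,0.048],"gripper":0},{"linear":[-0.447,0.85,0],"dr":[0,0,0.048],"gripper":0}]}}

```text
t: 64.35
tool_pos: [583.7, -87.8, 133.1]
tool_rot: [3.141, -0.001, 0.075]
wrist_force: [1.0, -0.5, 0.1]
grip_width: 18.5
grip_force: 62.2
```

{"fn": "move_arm", "kwargs": {"plan": [{"linear":[-0.447,0.85,0],"dr":[0,0,0.048],"gripper":0},{"linear":[-0.447,0.85,0],"dr":[0,0,0.048],"gripper":0},{"linear":[-0.447,0.85,0],"dr":[0,0,0.048],"gripper":0},{"linear":[-0.447,0.85,0],"dr":[0,0,0.048],"gripper":0},{"linear":[-0.447,0.85,0],"dr":[0,0,0.048],"gripper":0},{"linear":[-0.447,0.85,0],"dr":[0,0,0.048],"gripper":0},{"linear":[-0.447,0.85,0],"dr":[0,0,0.048],"gripper":0},{"linear":[-0.447,0.85,0],"dr":[0,0,0.048],"gripper":0},{"linear":[-0.447,0.85,0],"dr":[0,0,0.048],"gripper":0}]}}

```text
t: 65.25
tool_pos: [479.4, -276.8, 133.1]
tool_rot: [3.141, -0.001, -0.141]
wrist_force: [0.8, -0.8, 0.2]
grip_width: 18.3
grip_force: 62.2
```

{"fn": "move_arm", "kwargs": {"plan": [{"linear":[-0.447,0.85,0],"dr":[0,0,0.048],"gripper":0},{"linear":[-0.447,0.85,0],"dr":[0,0,0.048],"gripper":0},{"linear":[-0.447,0.85,0],"dr":[0,0,0.048],"gripper":0},{"linear":[-0.447,0.85,0],"dr":[0,0,0.048],"gripper":0},{"linear":[0,0,0],"dr":[0,0,0],"gripper":0},{"linear":[0,0,0],"dr":[0,0,0],"gripper":0},{"linear":[0,0,0],"dr":[0,0,0],"gripper":0},{"linear":[0,0,0],"dr":[0,0,0],"gripper":0}]}}

```text
t: 66.05
tool_pos: [421.3, -350.9, 132.1]
tool_rot: [-3.141, -0.0, -0.235]
wrist_force: [-0.5, 0.5, -1.3]
grip_width: 18.9
grip_force: 62.2
```

```bash
python3 plan.py 419.7,-352.7,80,-0.241; python3 - <<'E'
from h import *
c=cam('top')
for k in blobs(mask(c,'b'),15,(100,150,330,360)): print('cart',rect(c,k,45))
E
```

```text
t 66.05 at [ 421.3 -350.9  132.1] [-3.141 -0.    -0.235] F [-0.5  0.5 -1.3] w 18.9 g 62.24454045295715
3 rows lin [-0.016, 0.029, 0.694] dr z 0.004
cart (array([483.4, 324.5], dtype=float32), 71.1, 36.9, 0.408)
```

{"fn": "move_arm", "kwargs": {"plan": [{"linear":[-0.045,0.085,0.7],"dr":[0,0,0.012],"gripper":0},{"linear":[0,0,0.8],"dr":[0,0,0],"gripper":0},{"linear":[0,0,0.5],"dr":[0,0,0],"gripper":0},{"linear":[0,0,0.12],"dr":[0,0,0],"gripper":0},{"linear":[0,0,0],"dr":[0,0,0],"gripper":0},{"linear":[0,0,0],"dr":[0,0,0],"gripper":0},{"linear":[0,0,0],"dr":[0,0,0],"gripper":0},{"linear":[0,0,0],"dr":[0,0,0],"gripper":0},{"linear":[0,0,0],"dr":[0,0,0],"gripper":0}]}}

```text
t: 67.0
tool_pos: [419.4, -353.7, 79.3]
tool_rot: [3.141, -0.001, -0.242]
wrist_force: [-1.0, 0.4, -0.1]
grip_width: 18.4
grip_force: 62.2
```

{"fn": "move_arm", "kwargs": {"plan": [{"linear":[0,-0.03,0.06],"dr":[0,0,0],"gripper":0},{"linear":[0,0,0],"dr":[0,0,0],"gripper":0},{"linear":[0,0,0],"dr":[0,0,0],"gripper":0}]}}

```text
t: 67.3
tool_pos: [419.3, -352.7, 77.2]
tool_rot: [-3.141, 0.0, -0.242]
wrist_force: [-0.5, -0.1, -0.4]
grip_width: 18.4
grip_force: 62.2
```

```bash
python3 plan.py 419.7,-352.7,77,-0.241
```

```text
t 67.3 at [ 419.3 -352.7   77.2] [-3.141  0.    -0.242] F [-0.5 -0.1 -0.4] w 18.4 g 62.23342537879944
1 rows lin [0.018, -0.003, 0.008] dr z -0.002
```

{"fn": "move_arm", "kwargs": {"plan": [{"linear":[0.01,0,0.03],"dr":[0,0,0],"gripper":0},{"linear":[0,0,0],"dr":[0,0,0],"gripper":0},{"linear":[0,0,0],"dr":[0,0,0],"gripper":0}]}}

```text
t: 67.6
tool_pos: [419.6, -352.8, 76.5]
tool_rot: [-3.142, 0.0, -0.242]
wrist_force: [0.1, -0.4, 0.2]
grip_width: 18.7
grip_force: 62.2
```

{"fn": "move_arm", "kwargs": {"plan": [{"linear":[0,0,0],"dr":[0,0,0],"gripper":0.45},{"linear":[0,0,0],"dr":[0,0,0],"gripper":0.45},{"linear":[0,0,0],"dr":[0,0,0],"gripper":0.45},{"linear":[0,0,-0.6],"dr":[0,0,0],"gripper":0.45},{"linear":[0,0,-1],"dr":[0,0,0],"gripper":0.45},{"linear":[0,0,-1],"dr":[0,0,0],"gripper":0.45},{"linear":[0,-1,-1],"dr":[0,0,0],"gripper":0},{"linear":[0,0,-1],"dr":[0,0,0],"gripper":0},{"linear":[0,0,-1],"dr":[0,0,0],"gripper":0},{"linear":[0,0,0],"dr":[0,0,0],"gripper":0}]}}

```text
t: 68.6
tool_pos: [427.5, -330.0, 220.3]
tool_rot: [3.138, -0.007, -0.242]
wrist_force: [0.5, 0.2, 0.1]
grip_width: -0.0
grip_force: 0.0
```

```bash
python3 - <<'E'
from h import *
c=cam('wrist');cv2.imwrite('pics/w8.png',c['color'])
print(c['s']['tool_pos'],c['s']['tool_rot'])
ks=[k for k in blobs(mask(c,'r'),20)]
P=[]
for k in ks:
    m=cv2.moments(k);P.append([m['m10']/m['m00'],m['m01']/m['m00']])
t=cam('top');k=max(blobs(mask(t,'r'),3,(440,220,490,250)),key=cv2.contourArea);m=cv2.moments(k);q=[m['m10']/m['m00'],m['m01']/m['m00']]
for p in P: print('tip',p,tri(c,p,t,q))
for k in blobs(mask(t,'b'),15,(100,150,330,360)): print('cart',rect(t,k,45))
E
```

```text
[ 427.47543279 -329.95102875  220.32773741] [ 3.13785347 -0.00692838 -0.2417651 ]
cart (array([483.6, 323.9], dtype=float32), 71.0, 36.2, 0.372)
```

View pics/w8.png

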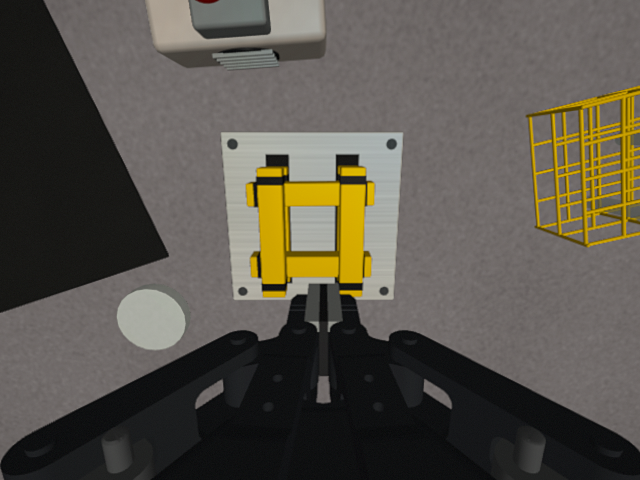

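The tower stands complete: three layers, square over the strips. Now the lever; I approach from behind with closed fingers.

```bash
python3 plan.py 556,-300,215,-0.2 556,-300,140,-0.2
```

```text
t 68.7 at [ 425.7 -328.6  217. ] [ 3.141e+00 -1.000e-03 -2.420e-01] F [-0.3 -0.7  0.4] w 0.1 g 0.0
6 rows lin [0.805, -0.379, 0.013] dr z -0.014
4 rows lin [0.0, -0.0, 0.75] dr z -0.0
```

{"fn": "move_arm", "kwargs": {"plan": [{"linear":[0.8,-0.38,0],"dr":[0,0,-0.014],"gripper":0},{"linear":[0.8,-0.38,0],"dr":[0,0,-0.014],"gripper":0},{"linear":[0.8,-0.38,0],"dr":[0,0,-0.014],"gripper":0},{"linear":[0.8,-0.38,0],"dr":[0,0,-0.014],"gripper":0},{"linear":[0.8,-0.38,0],"dr":[0,0,-0.014],"gripper":0},{"linear":[0.8,-0.38,0],"dr":[0,0,-0.014],"gripper":0},{"linear":[0,0,0],"dr":[0,0,0],"gripper":0},{"linear":[0,0,0],"dr":[0,0,0],"gripper":0},{"linear":[0,0,0],"dr":[0,0,0],"gripper":0}]}}

```text
t: 69.6
tool_pos: [553.8, -299.6, 215.3]
tool_rot: [-3.141, 0.003, -0.201]
wrist_force: [-0.5, -0.1, 0.2]
grip_width: 0.3
grip_force: 0.0
```

```bash
python3 - <<'E'
from h import *
c=cam('wrist');cv2.imwrite('pics/w9.png',c['color']);print(c['s']['tool_pos'],c['s']['tool_rot'])
ks=blobs(mask(c,'r'),20)
for k in ks:
    m=cv2.moments(k);p=[m['m10']/m['m00'],m['m01']/m['m00']];print(p,cv2.boundingRect(k),onz(c,p,133),tri(c,p,cam('side'),[352.637,130.508]))
E
python3 plan.py 556,-300,140,-0.2
```

```text
[ 553.78244    -299.55308386  215.33856028] [-3.14095912e+00  2.91385771e-03 -2.00633062e-01]
[321.3390847711928, 193.9733683420855] (301, 173, 42, 43) [[ 593.32865117 -306.80837312  133.        ]] [ 592.73021491 -306.93014812  132.01166204]
t 69.7 at [ 554.  -299.8  216.1] [-3.141e+00  1.000e-03 -2.010e-01] F [ 0.3 -0.7 -1. ] w -0.1 g 0.0
4 rows lin [0.02, -0.002, 0.761] dr z -0.001
```

View pics/w9.png

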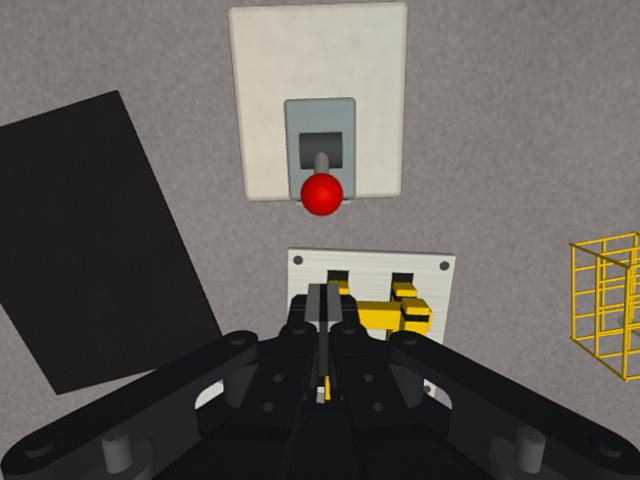

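The ball (321,194) lies straight ahead of the fingers. I lower and push gently.

{"fn": "move_arm", "kwargs": {"plan": [{"linear":[0,0,0.8],"dr":[0,0,0],"gripper":0},{"linear":[0,0,0.8],"dr":[0,0,0],"gripper":0},{"linear":[0,0,0.8],"dr":[0,0,0],"gripper":0},{"linear":[0,0,0.56],"dr":[0,0,0],"gripper":0},{"linear":[0,0,0],"dr":[0,0,0],"gripper":0},{"linear":[0,0,0],"dr":[0,0,0],"gripper":0}]}}

```text
t: 70.3
tool_pos: [555.1, -300.0, 142.8]
tool_rot: [3.142, 0.0, -0.201]
wrist_force: [-0.1, 0.6, 0.6]
grip_width: -0.1
grip_force: 0.0
```

{"fn": "move_arm", "kwargs": {"plan": [{"linear":[0.4,0,0],"dr":[0,0,0],"gripper":0},{"linear":[0.4,0,0],"dr":[0,0,0],"gripper":0},{"linear":[0.3,0,0],"dr":[0,0,0],"gripper":0},{"linear":[0.3,0,0],"dr":[0,0,0],"gripper":0},{"linear":[0.3,0,0],"dr":[0,0,0],"gripper":0},{"linear":[0.3,0,0],"dr":[0,0,0],"gripper":0}]}}

```text
t: 70.9
tool_pos: [605.1, -309.7, 142.5]
tool_rot: [-3.142, -0.0, -0.2]
wrist_force: [-1.3, 0.4, 0.3]
grip_width: -0.2
grip_force: 0.7
```

{"fn": "move_arm", "kwargs": {"plan": [{"linear":[0.2,0,0],"dr":[0,0,0],"gripper":0},{"linear":[0.2,0,0],"dr":[0,0,0],"gripper":0},{"linear":[0,0,0],"dr":[0,0,0],"gripper":0}]}}

```text
t: 71.2
tool_pos: [614.9, -311.8, 142.2]
tool_rot: [3.142, -0.001, -0.2]
wrist_force: [0.1, -0.0, -0.5]
grip_width: -0.0
grip_force: 0.0
```

```bash
cat > tip.py <<'E'
from h import *
s=cam('side');c=cam('wrist');P=[]
for C,B in((s,(320,100,380,150)),(c,(240,0,400,300))):
    k=max(blobs(mask(C,'r'),3,B),key=cv2.contourArea);m=cv2.moments(k);P.append([m['m10']/m['m00'],m['m01']/m['m00']]);print(cv2.boundingRect(k))
print(P,tri(s,P[0],c,P[1]))
E
python3 plan.py; python3 tip.py
```

```text
t 71.2 at [ 614.9 -311.8  142.2] [ 3.142e+00 -1.000e-03 -2.000e-01] F [ 0.1 -0.  -0.5] w -0.0 g 0.0
(332, 120, 9, 10)
(286, 230, 63, 63)
[[335.88392857142856, 124.94940476190474], [317.59176844570857, 261.16390608443476]] [ 638.176611   -314.74769737  133.22774886]
```

{"fn": "move_arm", "kwargs": {"plan": [{"linear":[0.1,0,0],"dr":[0,0,0],"gripper":0},{"linear":[0.1,0,0],"dr":[0,0,0],"gripper":0},{"linear":[0,0,0],"dr":[0,0,0],"gripper":0}]}}

```text
t: 71.6
tool_pos: [618.9, -312.7, 142.4]
tool_rot: [-3.142, 0.0, -0.2]
wrist_force: [-0.4, 0.2, -0.5]
grip_width: -0.0
grip_force: 0.4
```

{"fn": "move_arm", "kwargs": {"plan": [{"linear":[0.06,0,0],"dr":[0,0,0],"gripper":0},{"linear":[0,0,0],"dr":[0,0,0],"gripper":0}]}}

```text
t: 71.8
tool_pos: [620.0, -312.9, 142.4]
tool_rot: [-3.142, 0.001, -0.2]
wrist_force: [-2.4, -0.4, -1.5]
grip_width: -0.3
grip_force: 1.1
```

```bash
python3 plan.py; python3 tip.py
```

```text
t 71.8 at [ 620.  -312.9  142.4] [-3.142e+00  1.000e-03 -2.000e-01] F [-2.4 -0.4 -1.5] w -0.3 g 1.0879124701023102
(330, 121, 9, 10)
(287, 230, 62, 62)
[[334.2442528735632, 125.10057471264368], [317.5588760292509, 260.70472735648065]] [ 642.8732853  -315.67443101  131.07568683]
```

{"fn": "move_arm", "kwargs": {"plan": [{"linear":[0.06,0,0],"dr":[0,0,0],"gripper":0},{"linear":[0,0,0],"dr":[0,0,0],"gripper":0}]}}

```text
t: 72.1
tool_pos: [620.2, -312.9, 142.3]
tool_rot: [-3.141, 0.004, -0.2]
wrist_force: [-6.2, 0.2, 1.3]
grip_width: -0.2
grip_force: 2.8
```

{"fn": "move_arm", "kwargs": {"plan": [{"linear":[0.04,0,0],"dr":[0,0,0],"gripper":0},{"linear":[0,0,0],"dr":[0,0,0],"gripper":0}]}}

```text
t: 72.3
tool_pos: [620.3, -312.9, 142.2]
tool_rot: [-3.141, 0.006, -0.2]
wrist_force: [-7.5, 1.4, 1.5]
grip_width: -0.1
grip_force: 3.8
```

At the stop (TCP no longer advances). I back off, rise, and check everything.

{"fn": "move_arm", "kwargs": {"plan": [{"linear":[-0.6,0,0],"dr":[0,0,0],"gripper":0},{"linear":[-1,0,0],"dr":[0,0,0],"gripper":0},{"linear":[-0.6,0,-0.5],"dr":[0,0,0],"gripper":0},{"linear":[0,0,-1],"dr":[0,0,0],"gripper":0},{"linear":[0,0,-1],"dr":[0,0,0],"gripper":0},{"linear":[0,-1,-1],"dr":[0,0,0],"gripper":0},{"linear":[0,-1,0],"dr":[0,0,0],"gripper":0},{"linear":[0,-1,0],"dr":[0,0,0],"gripper":0},{"linear":[0,-1,0],"dr":[0,0,0],"gripper":0},{"linear":[0,0,0],"dr":[0,0,0],"gripper":0}]}}

```text
t: 73.3
tool_pos: [590.2, -201.7, 231.9]
tool_rot: [-3.14, -0.003, -0.197]
wrist_force: [0.7, -0.7, 0.4]
grip_width: -0.5
grip_force: 0.0
```

```bash
python3 - <<'E'
from h import *
s=cam('side');t=cam('top');P=[]
for C,B in((s,(320,100,380,150)),(t,(440,205,490,250))):
    k=max(blobs(mask(C,'r'),3,B),key=cv2.contourArea);m=cv2.moments(k);P.append([m['m10']/m['m00'],m['m01']/m['m00']])
print(P,tri(s,P[0],t,P[1]))
a=t['color'][180:340,130:330];b=s['color'][80:480,180:480]
a=cv2.resize(a,None,fx=2,fy=2);b=b
o=np.zeros((400,700,3),np.uint8);o[:320,:400]=a;o[:400,400:]=b;cv2.imwrite('pics/fin.png',o)
E
```

```text
[[333.55913978494624, 125.04301075268818], [470.6614583333333, 217.88020833333331]] [ 643.37552854 -317.44191175  129.58828318]
```

View pics/fin.png

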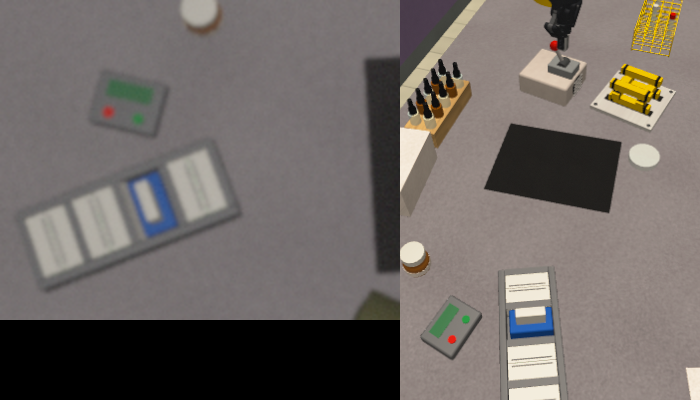

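The lever is over at (643, -317), the cartridge sits in pocket 1, and the tower stands.

```bash
python3 -c "
from station import order
print(order.close_job())"
```

```text
the job is handed in; nothing more can be done
None
```

The job is handed in at about 73 s: the cartridge is seated in pocket 1 (the empty one), all six bars are stacked in a three-layer crosswise tower, and the blower lever was then pushed to its far stop.

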